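Stow the teaching coils with the carrying rod

ROBOT

A 7-joint arm with a two-finger parallel gripper is mounted at the origin on the work surface. World frame = base frame: x ahead of the robot, y to its left, z up, the work surface at z = 0. Lengths are in m, angles in rad, forces in N, time in s.
With the tool pointing down it reaches from about 0.375 to 0.925 m from the base axis. Payload 3.1 kg.
Tool frame: the origin (TCP) lies on the centre line of the jaws, within the pads' length; the fingertips stand env.tcp_to_tips ahead of it and the grasp point (between the pads) lies 11 mm behind it (env.tcp_to_tips is the distance from the TCP to the fingertips, in m); z points along the fingers, y is the direction in which the jaws open and shut (so a half turn about z gives the same grasp; the last joint's range is limited). The gripper opens to 85 mm and grips with 20 to 120 N. Pads are 22 mm wide; open, the fingers measure 114 mm over their backs; the gripper's body (76 mm by 85 mm) begins 54 mm behind the grasp point. The pads swing forward as they close: fully open they stand 13 mm farther back than shut.
Start: joints at [-1.418, 0.383, 0.044, 1.598, -0.018, 1.161, -0.05], TCP at [0.161, 0.63, 0.239] pointing down, gripper open.
Joint ranges: [-2.61, 2.61], [-0.41, 2.15], [-1.48, 1.57], [0, 2.5], [-1.57, 4.71], [0.05, 1.97], [-2.85, 2.85]. Speed limits (rad/s): [2.79, 2.79, 3.14, 3.14, 3.14, 3.14, 3.14].

INTERFACE

Orientations are given as a 3x3 rotation matrix whose columns are the frame's x, y, z axes.
In Python, from rig import env gives the robot as it stands.
- The arm moves only by the tool move_arm, never from a script. Its argument "rows" is a list of rows, each an object of numbers: "dx", "dy", "dz": the shift along the tool's x, y, z in units of 10 cm (1.0 is 10 cm); "wx", "wy", "wz": the turn, a rotation vector about the tool's x, y, z in units of 30 degrees (1.0 is 30 degrees); "hand": the closure, from 0 (fully open) to 1 (shut). A call has 1 to 5 rows; each row is the pose to reach, as a shift and turn from the pose measured when the call began, along the tool's axes at that moment; what a row does not reach only later rows make up. A row lasts 1/12 s, in which the tool goes at most 41.7 mm and 7.16 degrees, less where a joint would pass 70% of its speed; a pose out of reach is approached as far as the arm can. A call with a number of a shift or a turn outside -1 to 1 is refused whole. A call with a gripper value outside its range is refused whole. The fingers move at their own pace and stop on an object; "grip_force" is the grip in N (left out, the last holds). Time passes only in rows, so rows that repeat a pose let the fingers close. It gives the time, the measured TCP pose, the force and the opening at its end, in the units of the state.
- env.state(): the state, without advancing time (a new reading comes with each control period).
- env.grab_frame(name): name is "scene" or "top"; returns a dict with "pixels" (400x640x3 uint8, red, green, blue), "depth" (400x640 float32, m along the optical axis (not along the pixel's ray), 0 where there is no reading), "K" (3x3 intrinsics, pixels), "T" (4x4, takes a point from camera to world coordinates). Camera axes: x right, y up, looking along -z (the intrinsics and any distortion apply to the point x, -y, -z); pixel columns grow to the right and rows downward; lengths in m; the calibration is good to about 2 mm. A picture is of the moment at which its call begins.
- env.finish_job(): hands the job in, once; it reports no verdict.
The state is a dict: "time_s": time; "q": joint angles; "dq": joint speeds; "joint_torque": joint torques, N m; "position": TCP position; "eef_rot": TCP orientation; "wrist_force": force on the tool from outside, world axes, zero at the start; "wrist_torque": the same for the moment, N m; "grip_width": opening from 0.0 (shut) to 1.0 (fully open).
Only numpy, scipy, OpenCV 4.12 (cv2) and the standard library are available. Lean on these libraries where they do the work, as an engineer would, in place of code of your own. Each camera call takes 0.05 s, during which the arm holds its last target. There are 200 camera calls.

TASK

Put away the teaching coils lying on the bench: take the carrying rod by its upright wooden handle, thread it through the bore of each coil and carry the long coils to the long tray and the short coils to the short tray, lying flat on the tray floor with the bore level. Never touch a coil with the gripper or arm, leave the slide rule, triangle, pen tray and key alone, and when every coil is stowed stand the rod back in its dark rest.

Things in the scene. Friction and masses are not known exactly. Their poses are not given: they have to be found in the camera images.
- long1: long coil: 50 mm square copper winding between black square end cheeks 58 x 58 x 6 mm, 92 mm long overall, 100 to 230 g; a 30 x 30 mm square bore runs right through. Origin at the bore's centre, x along the bore (ends alike). Lies on its cheeks' edges, bore level 29 mm above the bench, within 25 degrees of world y at the start. May be absent. On the rod it hangs by the bore's roof and rocks a little
- long2: long coil: 50 mm square copper winding between black square end cheeks 58 x 58 x 6 mm, 92 mm long overall, 100 to 230 g; a 30 x 30 mm square bore runs right through. Origin at the bore's centre, x along the bore (ends alike). Lies on its cheeks' edges, bore level 29 mm above the bench, within 25 degrees of world y at the start. May be absent. On the rod it hangs by the bore's roof and rocks a little
- short1: short coil: 50 mm square copper winding between black square end cheeks 58 x 58 x 6 mm, 62 mm long overall, 100 to 230 g; a 30 x 30 mm square bore runs right through. Origin at the bore's centre, x along the bore (ends alike). Lies on its cheeks' edges, bore level 29 mm above the bench, within 25 degrees of world y at the start. May be absent. On the rod it hangs by the bore's roof and rocks a little
- short2: short coil: 50 mm square copper winding between black square end cheeks 58 x 58 x 6 mm, 62 mm long overall, 100 to 230 g; a 30 x 30 mm square bore runs right through. Origin at the bore's centre, x along the bore (ends alike). Lies on its cheeks' edges, bore level 29 mm above the bench, within 25 degrees of world y at the start. May be absent. On the rod it hangs by the bore's roof and rocks a little
- long_tray: fixed open ash-wood tray for the long coils, outside 250 x 110 x 18 mm, walls and floor 5 mm thick, room for two coils in line, bores along the tray. Origin under its centre on the bench, x along its length, z up; it lies roughly left-right with its left (+y) end turned away from the robot
- short_tray: fixed open ash-wood tray for the short coils, outside 190 x 110 x 18 mm, walls and floor 5 mm thick, room for two coils in line, bores along the tray. Origin under its centre on the bench, x along its length, z up; it lies roughly left-right with its left (+y) end turned away from the robot
- rest: fixed dark wooden rest for the carrying rod, a shallow open tray 180 x 80 x 14 mm, walls and floor 5 mm. Origin under its centre on the bench, x along its length, z up
- carrier: L-shaped carrying rod, 220 g: steel foot 28 x 36 x 12 mm, upright wooden handle 24 (x) by 16 mm (y) up to z = 130 mm, pinched across the 16 mm; round 12 mm rod level along +x, axis at z = 6 mm, tip at x = 120 mm. Origin under the foot's middle, below the handle; z up. Stands by itself on foot and rod; starts in the rest, foot about 55 mm to -x of the rest's centre, rod along its +x
- slide_rule: bystander: bamboo slide rule 200 x 42 x 12 mm, lying flat; origin under its centre, x along it
- triangle: bystander: clear plastic drawing triangle, legs 100 mm, 4 mm thick, lying flat; origin 33 mm in along both legs from its right-angled corner
- pen_tray: bystander: pewter pen tray 200 x 70 x 20 mm; origin under its centre, x along it
- key: bystander: large brass key 75 mm long, 7 mm thick, lying flat; origin in the middle of its shank, x along it
There are look-alikes about, which are no part of the job. Leave any blue look-alike of the short_tray alone.

How it is judged:
On the way, in this order (a step that is already met when the one before it is completed fails the run):
1. the carrying rod is lifted out of its rest (z of carrier in the frame of rest above 0.04 m), for 0.2 s.
2. every coil lies in the tray of its kind (x of long1 in the frame of long_tray between -0.085 and 0.085 m and y of long1 in the frame of long_tray between -0.033 and 0.033 m and z of long1 in the frame of long_tray between 0.027 and 0.041 m and angle between long1's own x axis and vertical between 1.42 and 1.72 rad and x of long2 in the frame of long_tray between -0.085 and 0.085 m and y of long2 in the frame of long_tray between -0.033 and 0.033 m and z of long2 in the frame of long_tray between 0.027 and 0.041 m and angle between long2's own x axis and vertical between 1.42 and 1.72 rad and x of short1 in the frame of short_tray between -0.07 and 0.07 m and y of short1 in the frame of short_tray between -0.033 and 0.033 m and z of short1 in the frame of short_tray between 0.027 and 0.041 m and angle between short1's own x axis and vertical between 1.42 and 1.72 rad and x of short2 in the frame of short_tray between -0.07 and 0.07 m and y of short2 in the frame of short_tray between -0.033 and 0.033 m and z of short2 in the frame of short_tray between 0.027 and 0.041 m and angle between short2's own x axis and vertical between 1.42 and 1.72 rad), for 0.2 s.
At the end, for the whole second after the job is handed in: Each coil lies at rest in the tray of its kind (bore centre within 85 mm (long) or 70 mm (short) along and 33 mm across of the tray's centre, 27 to 41 mm above its underside, bore level within 8 degrees); the rod stands upright within 7 degrees on the floor of its rest (all of step 2 and linear speed of each of long1, long2, short1, short2 below 0.02 m/s and x of carrier in the frame of rest between -0.09 and 0.09 m and y of carrier in the frame of rest between -0.035 and 0.035 m and z of carrier in the frame of rest between 0 and 0.012 m and angle between carrier's own z axis and vertical below 0.12 rad); the robot touches nothing.
It fails at once if the gripper or arm touches a coil (contact force between any of the fingers, the arm and long1 above 0.5 N or contact force between any of the fingers, the arm and long2 above 0.5 N or contact force between any of the fingers, the arm and short1 above 0.5 N or contact force between any of the fingers, the arm and short2 above 0.5 N).
It fails at once if a bystander is moved by more than 25 mm (distance of any of slide_rule, triangle, pen_tray, key from where it was at the start of the episode above 0.025 m).
Of long1, long2, short1, short2 only 3 to 4 are there at a start; the rules pass over those that are not, and their reading is None.
At some moment in a run one of long1, long2, short1, short2 may be knocked a few centimetres aside while the robot is not near it.
It also fails if it takes over 210 s, if anything falls off the work surface, if the arm or the gripper's body presses on something with over 40 N, if the wrist force passes 120 N, or if a joint passes its speed limit or range.

## Working session

There is one attempt and no reset: what is moved stays moved. The work goes in short steps, Python scripts to look and compute and a tool call to move; the robot and the scene stay as the last step left them, time stands still between calls to the robot, and variables do not carry over. Pictures are saved under pics/ and viewed, about 12 in all and at most 16, crops included, and the job is handed in when it is done.

Besides the shell and the picture viewer there is one more tool, called after ">>>" by a JSON object that holds its "op" and its "data". move_arm: Moves the arm, as the interface text tells. Shifts and turns lie within -1 to 1; 1 stands for 10 cm of shift or 30 degrees of turn. Its arguments: {"type":"object","properties":{"rows":{"type":"array"},"grip_force":{"type":"number"}},"required":["rows"]}

```bash
ls; mkdir -p pics
cat > h.py <<'E'
import numpy as np, cv2
from rig import env
def grab(n, save=None):
    f=env.grab_frame(n)
    if save: cv2.imwrite('pics/'+save, cv2.cvtColor(f['pixels'],cv2.COLOR_RGB2BGR))
    return f
def plane(f,u,v,z):
    K,T=f['K'],f['T']
    d=np.array([(u-K[0,2])/K[0,0],-(v-K[1,2])/K[1,1],-1.0])
    d=T[:3,:3]@d; o=T[:3,3]
    return o+d*(z-o[2])/d[2]
def cloud(f):
    K,T=f['K'],f['T']; D=f['depth']
    v,u=np.mgrid[:D.shape[0],:D.shape[1]]
    P=np.stack([(u-K[0,2])/K[0,0]*D,-(v-K[1,2])/K[1,1]*D,-D],-1)
    W=P@T[:3,:3].T+T[:3,3]; W[D==0]=np.nan
    return W
E
python3 - <<'E'
from h import *
for n in('scene','top'):
    f=grab(n,n+'0.png'); np.savez('/tmp/'+n,**f); print(n,f['K'].tolist(),f['T'].round(3).tolist(),[k for k in f])
print(env.state(),env.tcp_to_tips)
E
```

```text
pics
scene [[469.3319134527168, 0.0, 318.49713388676975], [0.0, 469.3319134527168, 193.4290549650414], [0.0, 0.0, 1.0]] [[-0.757, -0.353, 0.549, 1.366], [0.653, -0.42, 0.63, 0.91], [0.008, 0.836, 0.549, 0.939], [0.0, 0.0, 0.0, 1.0]] ['pixels', 'depth', 'K', 'T']
top [[381.4255952237857, 0.0, 326.4789114196388], [0.0, 381.4255952237857, 196.1147748505644], [0.0, 0.0, 1.0]] [[0.013, 0.997, -0.077, 0.406], [-1.0, 0.014, 0.011, -0.092], [0.012, 0.077, 0.997, 1.162], [0.0, 0.0, 0.0, 1.0]] ['pixels', 'depth', 'K', 'T']
{'time_s': 0.1, 'q': array([-1.41782731,  0.38378849,  0.04386149,  1.59945675, -0.01787417,
        1.16124821, -0.04993396]), 'dq': array([-0.00089966, -0.00382562,  0.00075053, -0.0056254 ,  0.00012753,
        0.0003028 ,  0.00019906]), 'joint_torque': array([ 2.50039768e-03, -4.34723997e+01,  1.02911688e+00, -2.50453234e+01,
        1.09217997e-02,  5.42536276e-03, -1.24521952e-05]), 'position': array([0.16110516, 0.62881845, 0.23797197]), 'eef_rot': array([[-9.68729983e-01,  2.48116926e-01, -4.60189433e-04],
       [ 2.48117298e-01,  9.68726859e-01, -2.46566671e-03],
       [-1.65975782e-04, -2.50274623e-03, -9.99996854e-01]]), 'wrist_force': array([ 0.71885561,  0.1570411 , -0.53920296]), 'wrist_torque': array([-0.02303117,  0.00096097,  0.01474268]), 'grip_width': 1.0009688411364441} 0.008
```

View pics/top0.png

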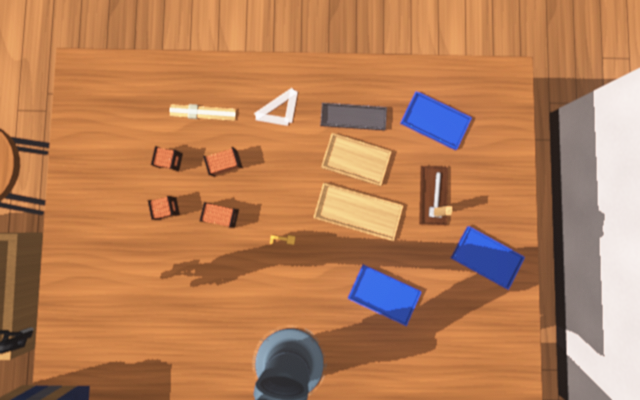

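View pics/scene0.png

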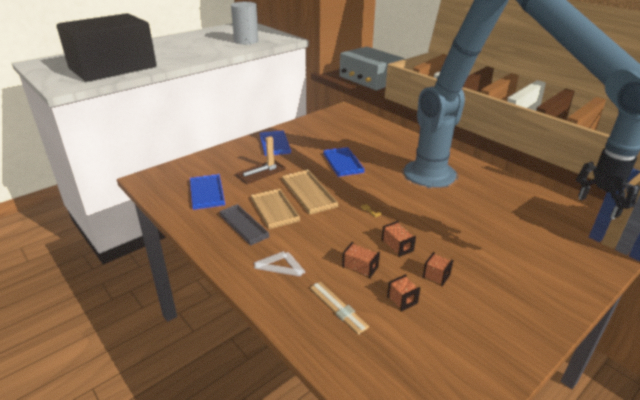

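The top view (up = +x, right = −y) shows:
- **Coils:** long at (221,160) and (219,214), short at (166,158) and (162,208).
- **Trays:** ash short tray at (357,159) and ash long tray at (360,211). The three blue trays at (437,120), (487,257) and (385,294) are look-alikes.
- **Rod:** in its dark rest at (436,196), handle at about (437,210), rod pointing up.

Next I measure these.

```bash
cat > meas.py <<'E'
from h import *
def rect(f,mask,z,mn=60):
    out=[]
    for c in cv2.findContours(mask.astype(np.uint8),cv2.RETR_EXTERNAL,cv2.CHAIN_APPROX_NONE)[0]:
        if cv2.contourArea(c)<mn: continue
        px=c[:,0,:].astype(float)
        W=np.array([plane(f,u,v,z)[:2] for u,v in px],np.float32)
        (cx,cy),(w,h),a=cv2.minAreaRect(W*1000)
        if w<h: w,h,a=h,w,a+90
        out.append((px.mean(0).round(0).tolist(),round(cx),round(cy),round(w),round(h),round((a+90)%180-90,1)))
    return out
def coils(f):
    """top faces from depth"""
    W=cloud(f); z=W[...,2]; p=f['pixels'].astype(int); r,g,b=p[...,0],p[...,1],p[...,2]
    return W,z,r,g,b
E
python3 - <<'E'
from meas import *
f=dict(np.load('/tmp/top.npz')); W,z,r,g,b=coils(f)
hsv=cv2.cvtColor(f['pixels'],cv2.COLOR_RGB2HSV)
roi=np.zeros(z.shape,bool); roi[60:330,60:540]=1
print('table z',np.nanmedian(z[250:300,100:150]), 'z range coil',np.nanpercentile(z[200:225,205:235],[5,50,95]))
print('>40mm',*rect(f,roi&(z>.042)&(z<.08),.058,30),sep='\n')
for v,u in((211,360),(159,357)): print(u,v,f['pixels'][v,u],hsv[v,u],W[v,u])
print('light wood',*rect(f,roi&(hsv[...,0]>13)&(hsv[...,0]<28)&(hsv[...,2]>185)&(hsv[...,1]>60),.018,150),sep='\n')
print(hsv[220,428],hsv[175,440],hsv[170,100])
print('rest',*rect(f,roi&(r<115)&(r>b+15)&(np.abs(np.arange(640)-436)<25)[None],.014,100),sep='\n')
hz=roi&(z>.1)
print('handle',*rect(f,hz,.13,3),sep='\n'); print(W[hz].round(3)[:20])
rod=roi&(hsv[...,1]<60)&(hsv[...,2]>120)&(np.abs(np.arange(640)-436)<20)[None]&(np.arange(400)>165)[:,None]&(np.arange(400)<220)[:,None]
print('rod',*rect(f,rod,.017,10),sep='\n')
E
```

```text
table z -0.00031785368084347176 z range coil [-0.00223693  0.05315066  0.05783918]
>40mm
([217.0, 215.0], 432, 210, 96, 56, 78.1)
([161.0, 208.0], 451, 374, 67, 59, -76.6)
([221.0, 161.0], 590, 205, 94, 61, -71.6)
([164.0, 158.0], 597, 371, 69, 59, 80.8)
360 211 [240 199 135] [ 18 112 240] [ 0.45113316 -0.20664639  0.00365781]
357 159 [240 199 134] [ 18 113 240] [ 6.11384137e-01 -1.96755233e-01  5.60985644e-05]
light wood
([358.0, 211.0], 449, -198, 254, 114, 74.8)
([355.0, 159.0], 609, -191, 194, 117, 73.4)
[ 10 162 129] [  8  29 131] [ 13 162 195]
rest
([442.0, 185.0], 531, -454, 117, 37, 5.6)
([423.0, 195.0], 502, -396, 170, 12, -0.4)
handle
([446.0, 211.0], 451, -429, 25, 25, -0.6)
[[ 0.463 -0.43   0.133]
 [ 0.462 -0.426  0.102]
 [ 0.461 -0.428  0.106]
 [ 0.461 -0.427  0.116]
 [ 0.46  -0.427  0.126]
 [ 0.46  -0.427  0.133]
 [ 0.46  -0.43   0.133]
 [ 0.46  -0.432  0.134]
 [ 0.46  -0.434  0.135]
 [ 0.46  -0.438  0.134]
 [ 0.46  -0.439  0.137]
 [ 0.459 -0.425  0.106]
 [ 0.458 -0.426  0.111]
 [ 0.458 -0.425  0.121]
 [ 0.457 -0.425  0.13 ]
 [ 0.457 -0.426  0.135]
 [ 0.457 -0.429  0.135]
 [ 0.457 -0.431  0.137]
 [ 0.457 -0.434  0.136]
 [ 0.457 -0.438  0.132]]
rod
([435.0, 195.0], 504, -434, 137, 23, -11.7)
```

Run:
```python
import cv2
a=cv2.imread('pics/top0.png'); a=cv2.resize(a[85:245,140:480],(800,376),interpolation=cv2.INTER_CUBIC); cv2.imwrite('pics/crop1.png',a)
```

```text
(no output)
```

View pics/crop1.png

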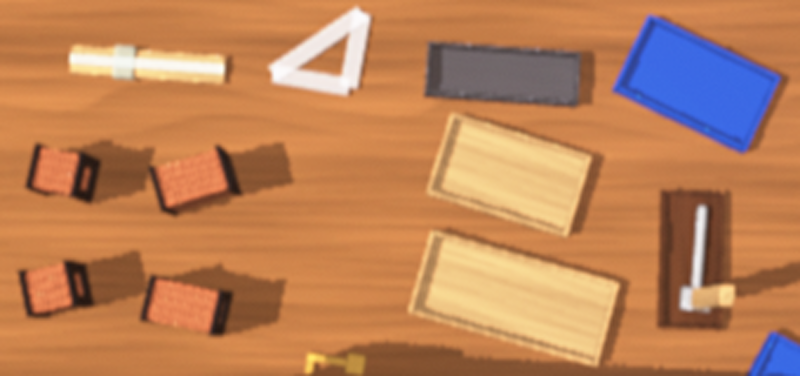

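Run:
```python
from h import *
f=dict(np.load('/tmp/top.npz')); q=lambda u,v,z:(plane(f,140+u*.425,85+v*.4255,z)[:2]*1000).round(0)
print('rest',[q(*c,.014) for c in((662,190),(730,192),(727,328),(658,325))])
print('rod',q(702,206,.011),q(695,285,.011))
print('handle top',q(726,295,.135))
# ring check: key position
print('key',q(335,362,.005))
```

```text
rest [array([ 591., -392.]), array([ 589., -480.]), array([ 413., -474.]), array([ 416., -386.])]
rod [ 571. -445.] [ 468. -435.]
handle top [ 450. -433.]
key [364.  27.]
```

>>> {"op": "move_arm", "data": {"rows": [{"dx": -0.8,"dy": -1,"wz": 1},{"dx": -0.8,"dy": -1,"wz": 1},{"dx": -0.8,"dy": -1,"wz": 1},{"dx": -0.8,"dy": -1,"wz": 1},{"dx": -0.8,"dy": -1,"wz": 1}]}}

```text
$.rows[0]: bad value
```

>>> {"op": "move_arm", "data": {"rows": [{"dx": -0.8,"dy": -1,"dz": 0,"wx": 0,"wy": 0,"wz": 1,"hand": 0},{"dx": -0.8,"dy": -1,"dz": 0,"wx": 0,"wy": 0,"wz": 1,"hand": 0},{"dx": -0.8,"dy": -1,"dz": 0,"wx": 0,"wy": 0,"wz": 1,"hand": 0},{"dx": -0.8,"dy": -1,"dz": 0,"wx": 0,"wy": 0,"wz": 1,"hand": 0},{"dx": -0.8,"dy": -1,"dz": 0,"wx": 0,"wy": 0,"wz": 1,"hand": 0}], "grip_force": 110}}

```text
time_s: 0.52
position: [0.2164, 0.508, 0.2373]
eef_rot: [[-0.708, 0.706, -0.001], [0.706, 0.708, -0.006], [-0.003, -0.004, -1.0]]
wrist_force: [0.3, 0.2, -0.2]
grip_width: 0.996
```

```bash
cat > plan.py <<'E'
from h import *
def plan(wps,start=None,lim=.98,turn=.85):
    """wps: (x,y,z mm, yaw deg of tool x). Prints dx dy dz wz per call (0.1m / 30deg)."""
    s=env.state(); R=s['eef_rot']
    cur=np.array([*s['position']*1000,np.degrees(np.arctan2(R[1,0],R[0,0]))]) if start is None else np.array(start,float)
    tilt=np.cross(R[:,2],[0,0,-1])@R
    print('from',cur.round(1),'level fix wx,wy',(np.degrees(tilt[:2])/30).round(3),'F',s['wrist_force'].round(1),'grip',round(s['grip_width'],3),'t',s['time_s'])
    for w in wps:
        w=np.array(w,float); d=w-cur; d[3]=(d[3]+180)%360-180
        for n in range(1,60):
            calls=[]; c=cur.copy(); ok=True
            for i in range(n):
                a=np.radians(c[3]); X=np.array([np.cos(a),np.sin(a),0]); Y=np.array([np.sin(a),-np.cos(a),0])
                st=d/n; t=np.array([st[:3]@X,st[:3]@Y,-st[2]])/100; wz=-st[3]/30
                if max(abs(t))>lim or abs(wz)>turn or np.linalg.norm(t)>1.3: ok=False;break
                calls.append([*t,wz]); c=c+st
            if ok: break
        for k in calls: print('  ',np.round(k,2).tolist())
        cur=w
E
python3 - <<'E'
from plan import *
plan([(400,330,240,95),(500,100,240,70),(500,-130,240,35),(449,-433,240,-4)])
E
```

```text
from [216.4 508.  237.3 135.1] level fix wx,wy [-0.008  0.007] F [ 0.3  0.2 -0.2] grip 0.996 t 0.5167
   [-0.85, 0.01, -0.01, 0.45]
   [-0.83, 0.21, -0.01, 0.45]
   [-0.76, 0.39, -0.01, 0.45]
   [-0.79, 0.27, -0.0, 0.28]
   [-0.75, 0.38, -0.0, 0.28]
   [-0.68, 0.48, -0.0, 0.28]
   [-0.72, 0.26, -0.0, 0.39]
   [-0.65, 0.4, -0.0, 0.39]
   [-0.56, 0.53, -0.0, 0.39]
   [-0.72, 0.73, -0.0, 0.43]
   [-0.54, 0.87, -0.0, 0.43]
   [-0.33, 0.97, -0.0, 0.43]
```

>>> {"op": "move_arm", "data": {"rows": [{"dx": -0.85,"dy": 0.01,"dz": 0,"wx": 0,"wy": 0,"wz": 0.45,"hand": 0},{"dx": -0.85,"dy": 0.01,"dz": 0,"wx": 0,"wy": 0,"wz": 0.45,"hand": 0},{"dx": -0.85,"dy": 0.01,"dz": 0,"wx": 0,"wy": 0,"wz": 0.45,"hand": 0}]}}

```text
time_s: 0.77
position: [0.2831, 0.444, 0.2375]
eef_rot: [[-0.516, 0.857, 0.003], [0.857, 0.516, -0.009], [-0.009, -0.002, -1.0]]
wrist_force: [0.6, -0.9, -0.6]
grip_width: 0.995
```

>>> {"op": "move_arm", "data": {"rows": [{"dx": -0.83,"dy": 0.21,"dz": 0,"wx": 0,"wy": 0,"wz": 0.45,"hand": 0},{"dx": -0.83,"dy": 0.21,"dz": 0,"wx": 0,"wy": 0,"wz": 0.45,"hand": 0},{"dx": -0.83,"dy": 0.21,"dz": 0,"wx": 0,"wy": 0,"wz": 0.45,"hand": 0}]}}

```text
time_s: 1.02
position: [0.3493, 0.3792, 0.2385]
eef_rot: [[-0.294, 0.956, 0.006], [0.956, 0.294, -0.011], [-0.012, 0.003, -1.0]]
wrist_force: [1.4, -0.7, 0.7]
grip_width: 1.002
```

>>> {"op": "move_arm", "data": {"rows": [{"dx": -0.76,"dy": 0.39,"dz": 0,"wx": 0,"wy": 0,"wz": 0.45,"hand": 0},{"dx": -0.76,"dy": 0.39,"dz": 0,"wx": 0,"wy": 0,"wz": 0.45,"hand": 0},{"dx": -0.76,"dy": 0.39,"dz": 0,"wx": 0,"wy": 0,"wz": 0.45,"hand": 0}]}}

```text
time_s: 1.27
position: [0.4144, 0.3128, 0.2402]
eef_rot: [[-0.053, 0.999, 0.01], [0.998, 0.053, -0.013], [-0.014, 0.009, -1.0]]
wrist_force: [1.4, -1.6, 0.8]
grip_width: 1.0
```

>>> {"op": "move_arm", "data": {"rows": [{"dx": -0.79,"dy": 0.27,"dz": 0,"wx": 0,"wy": 0,"wz": 0.28,"hand": 0},{"dx": -0.79,"dy": 0.27,"dz": 0,"wx": 0,"wy": 0,"wz": 0.28,"hand": 0},{"dx": -0.79,"dy": 0.27,"dz": 0,"wx": 0,"wy": 0,"wz": 0.28,"hand": 0}]}}

```text
time_s: 1.52
position: [0.4492, 0.2286, 0.242]
eef_rot: [[0.1, 0.995, 0.012], [0.995, -0.1, -0.016], [-0.015, 0.014, -1.0]]
wrist_force: [0.6, -1.0, 0.1]
grip_width: 0.996
```

>>> {"op": "move_arm", "data": {"rows": [{"dx": -0.75,"dy": 0.38,"dz": 0,"wx": 0,"wy": 0,"wz": 0.28,"hand": 0},{"dx": -0.75,"dy": 0.38,"dz": 0,"wx": 0,"wy": 0,"wz": 0.28,"hand": 0},{"dx": -0.75,"dy": 0.38,"dz": 0,"wx": 0,"wy": 0,"wz": 0.28,"hand": 0}]}}

```text
time_s: 1.77
position: [0.4824, 0.1434, 0.2444]
eef_rot: [[0.251, 0.968, 0.015], [0.968, -0.25, -0.02], [-0.015, 0.019, -1.0]]
wrist_force: [0.8, -1.1, -0.1]
grip_width: 1.003
```

>>> {"op": "move_arm", "data": {"rows": [{"dx": -0.68,"dy": 0.48,"dz": 0,"wx": 0,"wy": 0,"wz": 0.28,"hand": 0},{"dx": -0.68,"dy": 0.48,"dz": 0,"wx": 0,"wy": 0,"wz": 0.28,"hand": 0},{"dx": -0.68,"dy": 0.48,"dz": 0,"wx": 0,"wy": 0,"wz": 0.28,"hand": 0}]}}

```text
time_s: 2.02
position: [0.5145, 0.0582, 0.2475]
eef_rot: [[0.396, 0.918, 0.018], [0.918, -0.395, -0.024], [-0.014, 0.026, -1.0]]
wrist_force: [0.1, -0.9, -0.1]
grip_width: 0.999
```

>>> {"op": "move_arm", "data": {"rows": [{"dx": -0.72,"dy": 0.26,"dz": 0,"wx": 0,"wy": 0,"wz": 0.39,"hand": 0},{"dx": -0.72,"dy": 0.26,"dz": 0,"wx": 0,"wy": 0,"wz": 0.39,"hand": 0},{"dx": -0.72,"dy": 0.26,"dz": 0,"wx": 0,"wy": 0,"wz": 0.39,"hand": 0}]}}

```text
time_s: 2.27
position: [0.5099, -0.0276, 0.2501]
eef_rot: [[0.584, 0.812, 0.02], [0.812, -0.583, -0.028], [-0.012, 0.032, -0.999]]
wrist_force: [1.1, -2.2, 0.1]
grip_width: 0.999
```

>>> {"op": "move_arm", "data": {"rows": [{"dx": -0.65,"dy": 0.4,"dz": 0,"wx": 0,"wy": 0,"wz": 0.39,"hand": 0},{"dx": -0.65,"dy": 0.4,"dz": 0,"wx": 0,"wy": 0,"wz": 0.39,"hand": 0},{"dx": -0.65,"dy": 0.4,"dz": 0,"wx": 0,"wy": 0,"wz": 0.39,"hand": 0}]}}

```text
time_s: 2.52
position: [0.5038, -0.1124, 0.2533]
eef_rot: [[0.743, 0.669, 0.021], [0.669, -0.743, -0.034], [-0.007, 0.039, -0.999]]
wrist_force: [0.4, -0.7, -0.7]
grip_width: 1.001
```

>>> {"op": "move_arm", "data": {"rows": [{"dx": -0.56,"dy": 0.53,"dz": 0,"wx": 0,"wy": 0,"wz": 0.39,"hand": 0},{"dx": -0.56,"dy": 0.53,"dz": 0,"wx": 0,"wy": 0,"wz": 0.39,"hand": 0},{"dx": -0.56,"dy": 0.53,"dz": 0,"wx": 0,"wy": 0,"wz": 0.39,"hand": 0}]}}

```text
time_s: 2.77
position: [0.4963, -0.1979, 0.2572]
eef_rot: [[0.869, 0.495, 0.023], [0.496, -0.868, -0.04], [-0.0, 0.046, -0.999]]
wrist_force: [-0.7, -1.5, 0.6]
grip_width: 0.999
```

Run:
```python
from plan import *
plan([(449,-433,240,-4)])
```

```text
from [ 496.3 -197.9  257.2   29.7] level fix wx,wy [0.088 0.001] F [-0.7 -1.5  0.6] grip 0.999 t 2.7667
   [-0.53, 0.6, 0.06, 0.37]
   [-0.4, 0.69, 0.06, 0.37]
   [-0.26, 0.76, 0.06, 0.37]
```

>>> {"op": "move_arm", "data": {"rows": [{"dx": -0.53,"dy": 0.6,"dz": 0.06,"wx": 0.09,"wy": 0,"wz": 0.37,"hand": 0},{"dx": -0.53,"dy": 0.6,"dz": 0.06,"wx": 0.09,"wy": 0,"wz": 0.37,"hand": 0},{"dx": -0.53,"dy": 0.6,"dz": 0.06,"wx": 0.09,"wy": 0,"wz": 0.37,"hand": 0}]}}

```text
time_s: 3.02
position: [0.4773, -0.2851, 0.2549]
eef_rot: [[0.951, 0.31, 0.003], [0.31, -0.951, -0.005], [0.001, 0.005, -1.0]]
wrist_force: [-2.0, -1.4, 0.3]
grip_width: 0.993
```

>>> {"op": "move_arm", "data": {"rows": [{"dx": -0.4,"dy": 0.69,"dz": 0.06,"wx": 0,"wy": 0,"wz": 0.37,"hand": 0},{"dx": -0.4,"dy": 0.69,"dz": 0.06,"wx": 0,"wy": 0,"wz": 0.37,"hand": 0},{"dx": -0.4,"dy": 0.69,"dz": 0.06,"wx": 0,"wy": 0,"wz": 0.37,"hand": 0}]}}

```text
time_s: 3.27
position: [0.4569, -0.3706, 0.2496]
eef_rot: [[0.994, 0.113, -0.0], [0.113, -0.994, -0.012], [-0.001, 0.012, -1.0]]
wrist_force: [-1.8, -1.6, 1.0]
grip_width: 1.0
```

>>> {"op": "move_arm", "data": {"rows": [{"dx": -0.26,"dy": 0.6,"dz": 0.06,"wx": 0,"wy": 0,"wz": 0.37,"hand": 0},{"dx": -0.26,"dy": 0.6,"dz": 0.06,"wx": 0,"wy": 0,"wz": 0.37,"hand": 0},{"dx": -0.26,"dy": 0.6,"dz": 0.06,"wx": 0,"wy": 0,"wz": 0.37,"hand": 0}]}}

```text
time_s: 3.52
position: [0.4332, -0.4397, 0.2445]
eef_rot: [[0.996, -0.089, -0.004], [-0.089, -0.996, -0.019], [-0.002, 0.019, -1.0]]
wrist_force: [-1.4, -1.2, 0.6]
grip_width: 1.002
```

Run:
```python
from plan import *
from meas import rect
plan([(449,-433,180,-4)])
f=grab('scene'); np.savez('/tmp/scene2',**f)
im=cv2.cvtColor(f['pixels'],cv2.COLOR_RGB2BGR)
cv2.imwrite('pics/s2.png',cv2.resize(im[90:210,200:350],(750,600),interpolation=cv2.INTER_CUBIC))
W=cloud(f); hsv=cv2.cvtColor(f['pixels'],cv2.COLOR_RGB2HSV)
m=(W[...,2]>.06)&(W[...,2]<.14)&(abs(W[...,0]-.45)<.06)&(abs(W[...,1]+.43)<.05)
print(m.sum(), np.nanpercentile(W[m],[2,50,98],axis=0).round(3))
```

```text
from [ 433.2 -439.7  244.5   -5.1] level fix wx,wy [0.036 0.005] F [-1.4 -1.2  0.6] grip 1.002 t 3.5167
   [0.15, -0.08, 0.65, -0.04]
130 [[ 0.44  -0.442  0.063]
 [ 0.456 -0.426  0.1  ]
 [ 0.465 -0.419  0.136]]
```

View pics/s2.png

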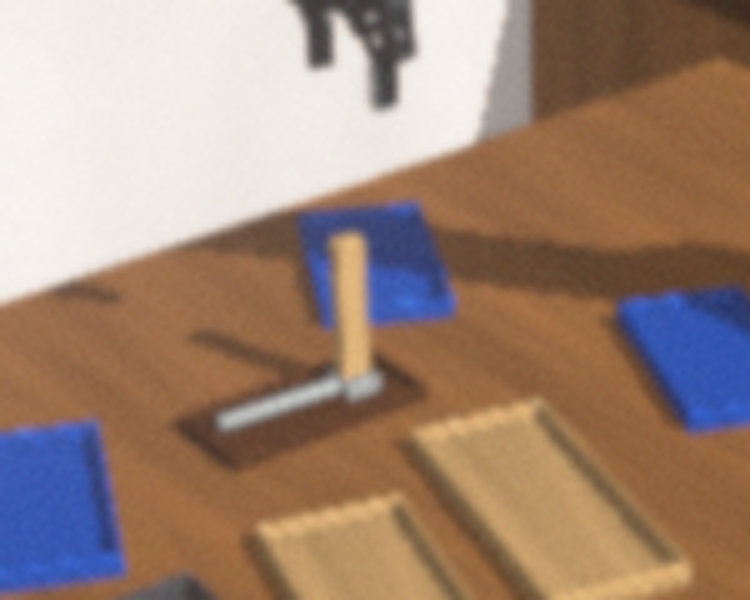

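>>> {"op": "move_arm", "data": {"rows": [{"dx": 0.17,"dy": -0.07,"dz": 0.65,"wx": 0.036,"wy": 0.005,"wz": -0.04,"hand": 0},{"dx": 0.17,"dy": -0.07,"dz": 0.65,"wx": 0.036,"wy": 0.005,"wz": -0.04,"hand": 0},{"dx": 0.17,"dy": -0.07,"dz": 0.65,"wx": 0.036,"wy": 0.005,"wz": -0.04,"hand": 0},{"dx": 0.17,"dy": -0.07,"dz": 0.65,"wx": 0.036,"wy": 0.005,"wz": -0.04,"hand": 0}]}}

```text
time_s: 3.9
position: [0.4534, -0.4296, 0.1776]
eef_rot: [[0.998, -0.059, -0.002], [-0.059, -0.998, 0.006], [-0.002, -0.006, -1.0]]
wrist_force: [0.1, -0.0, 0.5]
grip_width: 0.997
```

Run:
```python
from plan import *
plan([(450,-432,98,-4)])
```

```text
from [ 453.4 -429.6  177.6   -3.4] level fix wx,wy [-0.012  0.004] F [ 0.1 -0.   0.5] grip 0.997 t 3.9
   [-0.03, 0.03, 0.8, 0.02]
```

>>> {"op": "move_arm", "data": {"rows": [{"dx": -0.03,"dy": 0.03,"dz": 0.4,"wx": -0.012,"wy": 0.004,"wz": 0.02,"hand": 0},{"dx": -0.03,"dy": 0.03,"dz": 0.8,"wx": -0.012,"wy": 0.004,"wz": 0.02,"hand": 0},{"dx": -0.03,"dy": 0.03,"dz": 0.8,"wx": -0.012,"wy": 0.004,"wz": 0.02,"hand": 0},{"dx": -0.03,"dy": 0.03,"dz": 0.8,"wx": -0.012,"wy": 0.004,"wz": 0.02,"hand": 0}]}}

```text
time_s: 4.23
position: [0.45, -0.4307, 0.0976]
eef_rot: [[0.998, -0.067, -0.002], [-0.067, -0.998, 0.002], [-0.002, -0.001, -1.0]]
wrist_force: [0.2, -0.0, 1.4]
grip_width: 0.998
```

>>> {"op": "move_arm", "data": {"rows": [{"dx": 0,"dy": 0,"dz": 0,"wx": 0,"wy": 0,"wz": 0,"hand": 0.6},{"dx": 0,"dy": 0,"dz": 0,"wx": 0,"wy": 0,"wz": 0,"hand": 1},{"dx": 0,"dy": 0,"dz": 0,"wx": 0,"wy": 0,"wz": 0,"hand": 1},{"dx": 0,"dy": 0,"dz": 0,"wx": 0,"wy": 0,"wz": 0,"hand": 1},{"dx": 0,"dy": 0,"dz": 0,"wx": 0,"wy": 0,"wz": 0,"hand": 1}], "grip_force": 110}}

```text
time_s: 4.65
position: [0.4506, -0.4314, 0.0991]
eef_rot: [[0.998, -0.067, 0.0], [-0.067, -0.998, 0.0], [0.0, -0.0, -1.0]]
wrist_force: [0.1, 0.1, 0.3]
grip_width: 0.298
```

>>> {"op": "move_arm", "data": {"rows": [{"dx": 0,"dy": 0,"dz": 0,"wx": 0,"wy": 0,"wz": 0,"hand": 1},{"dx": 0,"dy": 0,"dz": 0,"wx": 0,"wy": 0,"wz": 0,"hand": 1},{"dx": 0,"dy": 0,"dz": 0,"wx": 0,"wy": 0,"wz": 0,"hand": 1},{"dx": 0,"dy": 0,"dz": 0,"wx": 0,"wy": 0,"wz": 0,"hand": 1},{"dx": 0,"dy": 0,"dz": 0,"wx": 0,"wy": 0,"wz": 0,"hand": 1}]}}

```text
time_s: 5.07
position: [0.4507, -0.4315, 0.0994]
eef_rot: [[0.998, -0.067, 0.0], [-0.067, -0.998, 0.0], [0.0, -0.0, -1.0]]
wrist_force: [-2.1, 0.6, 2.1]
grip_width: 0.172
```

Run:
```python
from plan import *
plan([(450,-432,200,-4)])
```

```text
from [ 450.7 -431.5   99.4   -3.9] level fix wx,wy [-0.001 -0.   ] F [-2.1  0.6  2.1] grip 0.172 t 5.0667
   [-0.0, 0.0, -0.5, 0.0]
   [-0.0, 0.0, -0.5, 0.0]
```

>>> {"op": "move_arm", "data": {"rows": [{"dx": 0,"dy": 0,"dz": -0.4,"wx": 0,"wy": 0,"wz": 0,"hand": 1},{"dx": 0,"dy": 0,"dz": -0.8,"wx": 0,"wy": 0,"wz": 0,"hand": 1},{"dx": 0,"dy": 0,"dz": -0.8,"wx": 0,"wy": 0,"wz": 0,"hand": 1},{"dx": 0,"dy": 0,"dz": -0.8,"wx": 0,"wy": 0,"wz": 0,"hand": 1},{"dx": 0,"dy": 0,"dz": -0.8,"wx": 0,"wy": 0,"wz": 0,"hand": 1}]}}

```text
time_s: 5.48
position: [0.4503, -0.4307, 0.1785]
eef_rot: [[0.998, -0.067, -0.001], [-0.067, -0.998, 0.002], [-0.001, -0.002, -1.0]]
wrist_force: [0.1, -0.5, -3.4]
grip_width: 0.175
```

Run:
```python
from plan import *
plan([(520,-200,180,50),(400,70,180,78)])
f=grab('scene'); np.savez('/tmp/scene3',**f)
im=cv2.cvtColor(f['pixels'],cv2.COLOR_RGB2BGR)
cv2.imwrite('pics/s3.png',cv2.resize(im[90:210,200:350],(750,600),interpolation=cv2.INTER_CUBIC))
W=cloud(f); hsv=cv2.cvtColor(f['pixels'],cv2.COLOR_RGB2HSV)
m=(W[...,2]>.06)&(W[...,2]<.115)&(abs(W[...,0]-.52)<.07)&(abs(W[...,1]+.43)<.04)
P=W[m]; print(len(P)); 
for a in np.arange(.45,.59,.02):
    q=P[abs(P[:,0]-a)<.01]; print(a.round(2),len(q),np.median(q,axis=0).round(4) if len(q) else '')
```

```text
from [ 450.3 -430.7  178.5   -3.8] level fix wx,wy [-0.003  0.001] F [ 0.1 -0.5 -3.4] grip 0.175 t 5.4833
   [0.18, -0.78, -0.0, -0.6]
   [0.41, -0.69, -0.0, -0.6]
   [0.6, -0.53, -0.0, -0.6]
   [0.43, -0.88, -0.0, -0.31]
   [0.57, -0.8, -0.0, -0.31]
   [0.69, -0.7, -0.0, -0.31]
132
0.45 21 [ 0.4541 -0.4223  0.0971]
0.47 41 [ 0.4647 -0.4258  0.0948]
0.49 15 [ 0.4908 -0.431   0.0918]
0.51 13 [ 0.5086 -0.4334  0.0904]
0.53 15 [ 0.5273 -0.4312  0.0914]
0.55 19 [ 0.5488 -0.4329  0.0917]
0.57 8 [ 0.5682 -0.4362  0.0893]
```

View pics/s3.png

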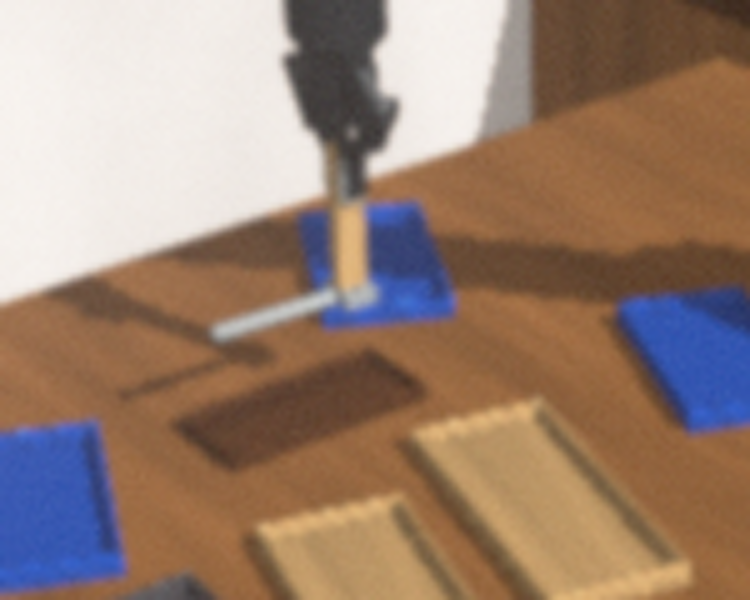

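>>> {"op": "move_arm", "data": {"rows": [{"dx": 0.18,"dy": -0.78,"dz": 0,"wx": 0,"wy": 0,"wz": -0.6,"hand": 1},{"dx": 0.18,"dy": -0.78,"dz": 0,"wx": 0,"wy": 0,"wz": -0.6,"hand": 1},{"dx": 0.18,"dy": -0.78,"dz": 0,"wx": 0,"wy": 0,"wz": -0.6,"hand": 1}]}}

```text
time_s: 5.78
position: [0.4767, -0.3413, 0.1735]
eef_rot: [[0.965, 0.261, -0.006], [0.261, -0.965, 0.016], [-0.001, -0.017, -1.0]]
wrist_force: [1.7, 2.6, -2.6]
grip_width: 0.173
```

>>> {"op": "move_arm", "data": {"rows": [{"dx": 0.41,"dy": -0.69,"dz": 0,"wx": 0,"wy": 0,"wz": -0.6,"hand": 1},{"dx": 0.41,"dy": -0.69,"dz": 0,"wx": 0,"wy": 0,"wz": -0.6,"hand": 1},{"dx": 0.41,"dy": -0.69,"dz": 0,"wx": 0,"wy": 0,"wz": -0.6,"hand": 1}]}}

```text
time_s: 6.03
position: [0.4998, -0.2539, 0.1713]
eef_rot: [[0.829, 0.559, -0.01], [0.559, -0.829, 0.024], [0.005, -0.026, -1.0]]
wrist_force: [0.1, 1.6, -3.0]
grip_width: 0.172
```

>>> {"op": "move_arm", "data": {"rows": [{"dx": 0.6,"dy": -0.53,"dz": 0,"wx": 0,"wy": 0,"wz": -0.6,"hand": 1},{"dx": 0.6,"dy": -0.53,"dz": 0,"wx": 0,"wy": 0,"wz": -0.6,"hand": 1},{"dx": 0.6,"dy": -0.53,"dz": 0,"wx": 0,"wy": 0,"wz": -0.6,"hand": 1}]}}

```text
time_s: 6.28
position: [0.521, -0.1654, 0.1701]
eef_rot: [[0.603, 0.798, -0.015], [0.798, -0.602, 0.032], [0.017, -0.031, -0.999]]
wrist_force: [2.1, 2.8, -3.0]
grip_width: 0.173
```

```bash
cat >> meas.py <<'E'
def findcoils(f=None):
    f=f or grab('top'); W=cloud(f); z=W[...,2]; roi=np.zeros(z.shape,bool); roi[60:330,60:300]=1
    hsv=cv2.cvtColor(f['pixels'],cv2.COLOR_RGB2HSV)
    return rect(f,roi&(z>.042)&(z<.066),.058,30)
E
python3 - <<'E'
from plan import *
from meas import findcoils
print(*findcoils(),sep='\n')
plan([(393,20,170,78),(393,20,117,78)])
E
```

```text
([217.0, 215.0], 432, 210, 96, 56, 78.1)
([161.0, 208.0], 451, 373, 69, 58, -77.1)
([221.0, 161.0], 590, 205, 95, 61, -71.6)
([164.0, 158.0], 596, 371, 69, 58, 79.4)
from [ 520.7 -167.1  170.2   53. ] level fix wx,wy [-0.058 -0.029] F [ 0.4  1.  -2.4] grip 0.169 t 6.3333
   [0.24, -0.72, 0.0, -0.28]
   [0.34, -0.67, 0.0, -0.28]
   [0.44, -0.62, 0.0, -0.28]
   [0.0, 0.0, 0.53, -0.0]
```

>>> {"op": "move_arm", "data": {"rows": [{"dx": 0.24,"dy": -0.72,"dz": 0,"wx": -0.05,"wy": -0.03,"wz": -0.28,"hand": 1},{"dx": 0.24,"dy": -0.72,"dz": 0,"wx": -0.05,"wy": -0.03,"wz": -0.28,"hand": 1},{"dx": 0.24,"dy": -0.72,"dz": 0,"wx": -0.05,"wy": -0.03,"wz": -0.28,"hand": 1}]}}

```text
time_s: 6.58
position: [0.4695, -0.0954, 0.1678]
eef_rot: [[0.468, 0.883, -0.017], [0.883, -0.468, 0.011], [0.002, -0.02, -1.0]]
wrist_force: [-0.7, 0.6, -3.7]
grip_width: 0.174
```

>>> {"op": "move_arm", "data": {"rows": [{"dx": 0.34,"dy": -0.67,"dz": 0,"wx": 0,"wy": 0,"wz": -0.28,"hand": 1},{"dx": 0.34,"dy": -0.67,"dz": 0,"wx": 0,"wy": 0,"wz": -0.28,"hand": 1},{"dx": 0.34,"dy": -0.67,"dz": 0,"wx": 0,"wy": 0,"wz": -0.28,"hand": 1}]}}

```text
time_s: 6.83
position: [0.4188, -0.0282, 0.1658]
eef_rot: [[0.327, 0.945, -0.029], [0.945, -0.327, 0.014], [0.004, -0.032, -0.999]]
wrist_force: [-0.2, 0.4, -2.7]
grip_width: 0.177
```

>>> {"op": "move_arm", "data": {"rows": [{"dx": 0.34,"dy": -0.6,"dz": 0,"wx": 0,"wy": 0,"wz": -0.28,"hand": 1},{"dx": 0.34,"dy": -0.6,"dz": 0,"wx": 0,"wy": 0,"wz": -0.28,"hand": 1},{"dx": 0.34,"dy": -0.6,"dz": 0,"wx": 0,"wy": 0,"wz": -0.28,"hand": 1},{"dx": 0.34,"dy": -0.6,"dz": 0,"wx": 0,"wy": 0,"wz": -0.28,"hand": 1}]}}

```text
time_s: 7.17
position: [0.3704, 0.0244, 0.1663]
eef_rot: [[0.182, 0.983, -0.033], [0.983, -0.181, 0.014], [0.008, -0.035, -0.999]]
wrist_force: [0.8, -0.2, -0.4]
grip_width: 0.174
```

```bash
cat >> plan.py <<'E'
def rel(c,az,d):
    a=np.radians(az); return c[0]-d*np.cos(a),c[1]-d*np.sin(a)
E
python3 - <<'E'
from plan import *
plan([(*rel((432,210),78.1,191),118,78.1)])
E
```

```text
from [370.4  24.4 166.3  79.5] level fix wx,wy [-0.067 -0.015] F [ 0.8 -0.2 -0.4] grip 0.174 t 7.1667
   [0.03, 0.22, 0.48, 0.05]
```

>>> {"op": "move_arm", "data": {"rows": [{"dx": 0.0,"dy": 0.22,"dz": 0.2,"wx": -0.06,"wy": -0.01,"wz": 0.05,"hand": 1},{"dx": 0.03,"dy": 0.22,"dz": 0.48,"wx": -0.06,"wy": -0.01,"wz": 0.05,"hand": 1},{"dx": 0.03,"dy": 0.22,"dz": 0.48,"wx": -0.06,"wy": -0.01,"wz": 0.05,"hand": 1},{"dx": 0.03,"dy": 0.22,"dz": 0.48,"wx": -0.06,"wy": -0.01,"wz": 0.05,"hand": 1}]}}

```text
time_s: 7.5
position: [0.3894, 0.0223, 0.116]
eef_rot: [[0.21, 0.978, -0.009], [0.978, -0.21, -0.0], [-0.002, -0.009, -1.0]]
wrist_force: [-0.4, -0.2, -3.2]
grip_width: 0.174
```

Run:
```python
from plan import *
plan([(*rel((432,210),78.1,128),118,78.1),(*rel((432,210),78.1,64),118,78.1)])
f=grab('scene'); im=cv2.cvtColor(f['pixels'],cv2.COLOR_RGB2BGR)
cv2.imwrite('pics/s4.png',cv2.resize(im[150:310,320:480],(600,600),interpolation=cv2.INTER_CUBIC))
```

```text
from [389.4  22.3 116.   77.9] level fix wx,wy [-0.016  0.004] F [-0.4 -0.2 -3.2] grip 0.174 t 7.5
   [0.64, 0.03, -0.02, -0.01]
   [0.64, 0.0, -0.0, -0.0]
```

View pics/s4.png

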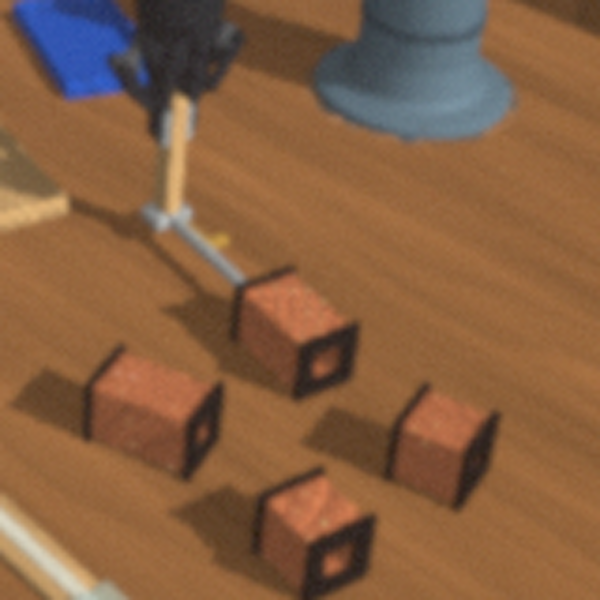

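The rod is lined up just short of the near long coil's bore. I'll insert it.

>>> {"op": "move_arm", "data": {"rows": [{"dx": 0.2,"dy": 0.03,"dz": -0.02,"wx": -0.016,"wy": 0,"wz": 0,"hand": 1},{"dx": 0.4,"dy": 0.03,"dz": -0.02,"wx": -0.016,"wy": 0,"wz": 0,"hand": 1},{"dx": 0.64,"dy": 0.03,"dz": -0.02,"wx": -0.016,"wy": 0,"wz": 0,"hand": 1},{"dx": 0.64,"dy": 0.03,"dz": -0.02,"wx": -0.016,"wy": 0,"wz": 0,"hand": 1}]}}

```text
time_s: 7.88
position: [0.4104, 0.0894, 0.1214]
eef_rot: [[0.205, 0.979, 0.009], [0.979, -0.205, 0.003], [0.005, 0.008, -1.0]]
wrist_force: [1.0, 0.3, -2.9]
grip_width: 0.173
```

Run:
```python
from plan import *
from meas import findcoils
print(*findcoils(),sep='\n')
plan([(*rel((432,210),78.1,64),118,78.1)])
```

```text
([160.0, 208.0], 451, 374, 68, 58, -77.1)
([221.0, 161.0], 590, 205, 95, 61, -71.4)
([164.0, 158.0], 597, 371, 68, 59, 81.3)
from [409.5  87.1 121.   78.1] level fix wx,wy [ 0.012 -0.005] F [-0.5 -0.3 -2.1] grip 0.174 t 7.9333
   [0.61, -0.03, 0.03, 0.0]
```

>>> {"op": "move_arm", "data": {"rows": [{"dx": 0.2,"dy": -0.03,"dz": 0.03,"wx": 0.01,"wy": 0,"wz": 0,"hand": 1},{"dx": 0.4,"dy": -0.03,"dz": 0.03,"wx": 0.01,"wy": 0,"wz": 0,"hand": 1},{"dx": 0.58,"dy": -0.03,"dz": 0.03,"wx": 0.01,"wy": 0,"wz": 0,"hand": 1},{"dx": 0.58,"dy": -0.03,"dz": 0.03,"wx": 0.01,"wy": 0,"wz": 0,"hand": 1}]}}

```text
time_s: 8.27
position: [0.4207, 0.1479, 0.1198]
eef_rot: [[0.203, 0.979, 0.006], [0.979, -0.203, 0.005], [0.006, 0.005, -1.0]]
wrist_force: [0.7, 1.1, -1.6]
grip_width: 0.175
```

Run:
```python
from plan import *
plan([(*rel((432,210),78.1,64),126,78.1)])
f=grab('scene'); im=cv2.cvtColor(f['pixels'],cv2.COLOR_RGB2BGR)
cv2.imwrite('pics/s5.png',cv2.resize(im[150:310,320:480],(600,600),interpolation=cv2.INTER_CUBIC))
```

```text
from [420.7 147.9 119.8  78.3] level fix wx,wy [ 0.009 -0.012] F [ 0.7  1.1 -1.6] grip 0.175 t 8.2667
   [-0.01, -0.02, -0.06, 0.01]
```

View pics/s5.png

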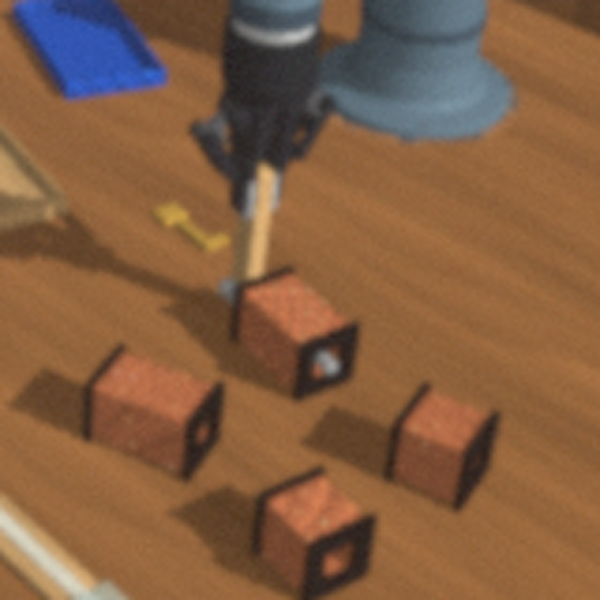

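Rod tip is visible through the far cheek. I'll lift, with the tip slightly up.

>>> {"op": "move_arm", "data": {"rows": [{"dx": 0,"dy": 0,"dz": -0.08,"wx": 0,"wy": 0.05,"wz": 0,"hand": 1},{"dx": 0,"dy": 0,"dz": -0.18,"wx": 0,"wy": 0.1,"wz": 0,"hand": 1},{"dx": 0,"dy": 0,"dz": -0.3,"wx": 0,"wy": 0.1,"wz": 0,"hand": 1},{"dx": 0,"dy": 0,"dz": -0.45,"wx": 0,"wy": 0.1,"wz": 0,"hand": 1},{"dx": 0,"dy": 0,"dz": -0.6,"wx": 0,"wy": 0.1,"wz": 0,"hand": 1}]}}

```text
time_s: 8.73
position: [0.4186, 0.1423, 0.1794]
eef_rot: [[0.207, 0.978, 0.013], [0.977, -0.207, 0.053], [0.054, 0.002, -0.999]]
wrist_force: [-0.2, 0.6, -4.0]
grip_width: 0.17
```

Run:
```python
from plan import *
plan([(448,-202,200,74.8)])
f=grab('scene'); im=cv2.cvtColor(f['pixels'],cv2.COLOR_RGB2BGR)
cv2.imwrite('pics/s6.png',cv2.resize(im[130:290,320:480],(600,600),interpolation=cv2.INTER_CUBIC))
```

```text
from [418.6 142.3 179.4  78.1] level fix wx,wy [ 0.003 -0.104] F [-0.2  0.6 -4. ] grip 0.17 t 8.7333
   [-0.83, 0.25, -0.05, 0.03]
   [-0.82, 0.26, -0.05, 0.03]
   [-0.82, 0.27, -0.05, 0.03]
   [-0.82, 0.29, -0.05, 0.03]
```

View pics/s6.png

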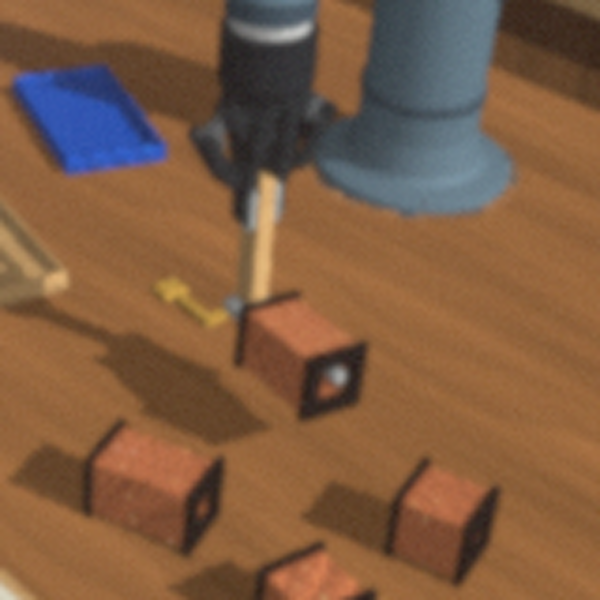

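>>> {"op": "move_arm", "data": {"rows": [{"dx": -0.1,"dy": 0.03,"dz": -0.05,"wx": 0,"wy": 0,"wz": 0.03,"hand": 1},{"dx": -0.26,"dy": 0.08,"dz": -0.08,"wx": 0,"wy": 0,"wz": 0.03,"hand": 1},{"dx": -0.45,"dy": 0.14,"dz": -0.1,"wx": 0,"wy": 0,"wz": 0.03,"hand": 1},{"dx": -0.64,"dy": 0.2,"dz": -0.1,"wx": 0,"wy": 0,"wz": 0.03,"hand": 1},{"dx": -0.83,"dy": 0.25,"dz": -0.1,"wx": 0,"wy": 0,"wz": 0.03,"hand": 1}]}}

```text
time_s: 9.2
position: [0.4273, 0.0535, 0.1872]
eef_rot: [[0.224, 0.974, 0.017], [0.973, -0.225, 0.055], [0.058, 0.004, -0.998]]
wrist_force: [-0.1, -0.8, -3.8]
grip_width: 0.172
```

>>> {"op": "move_arm", "data": {"rows": [{"dx": -0.2,"dy": 0.06,"dz": -0.02,"wx": 0,"wy": 0,"wz": 0.03,"hand": 1},{"dx": -0.38,"dy": 0.12,"dz": -0.04,"wx": 0,"wy": 0,"wz": 0.03,"hand": 1},{"dx": -0.56,"dy": 0.18,"dz": -0.06,"wx": 0,"wy": 0,"wz": 0.03,"hand": 1},{"dx": -0.74,"dy": 0.23,"dz": -0.08,"wx": 0,"wy": 0,"wz": 0.03,"hand": 1},{"dx": -0.92,"dy": 0.28,"dz": -0.1,"wx": 0,"wy": 0,"wz": 0.03,"hand": 1}]}}

```text
time_s: 9.62
position: [0.432, -0.046, 0.1912]
eef_rot: [[0.242, 0.97, 0.015], [0.968, -0.243, 0.055], [0.057, 0.001, -0.998]]
wrist_force: [0.2, 0.5, -4.1]
grip_width: 0.175
```

>>> {"op": "move_arm", "data": {"rows": [{"dx": -0.2,"dy": 0.06,"dz": -0.02,"wx": 0,"wy": 0,"wz": 0.03,"hand": 1},{"dx": -0.38,"dy": 0.12,"dz": -0.04,"wx": 0,"wy": 0,"wz": 0.03,"hand": 1},{"dx": -0.56,"dy": 0.18,"dz": -0.06,"wx": 0,"wy": 0,"wz": 0.03,"hand": 1},{"dx": -0.74,"dy": 0.23,"dz": -0.08,"wx": 0,"wy": 0,"wz": 0.03,"hand": 1},{"dx": -0.84,"dy": 0.28,"dz": -0.1,"wx": 0,"wy": 0,"wz": 0.03,"hand": 1}]}}

```text
time_s: 10.03
position: [0.436, -0.1391, 0.1957]
eef_rot: [[0.263, 0.965, 0.013], [0.963, -0.263, 0.053], [0.055, -0.002, -0.998]]
wrist_force: [-0.2, 0.4, -3.5]
grip_width: 0.172
```

Run:
```python
from plan import *
plan([(448,-202,190,74.8)])
```

```text
from [ 436.  -139.1  195.7   74.7] level fix wx,wy [-0.003 -0.105] F [-0.2  0.4 -3.5] grip 0.172 t 10.0333
   [-0.58, 0.28, 0.06, -0.0]
```

>>> {"op": "move_arm", "data": {"rows": [{"dx": -0.18,"dy": 0.09,"dz": 0,"wx": 0,"wy": 0,"wz": 0,"hand": 1},{"dx": -0.34,"dy": 0.17,"dz": 0,"wx": 0,"wy": -0.03,"wz": 0,"hand": 1},{"dx": -0.47,"dy": 0.24,"dz": 0,"wx": 0,"wy": -0.06,"wz": 0,"hand": 1},{"dx": -0.55,"dy": 0.28,"dz": 0,"wx": 0,"wy": -0.1,"wz": 0,"hand": 1},{"dx": -0.57,"dy": 0.28,"dz": 0,"wx": 0,"wy": -0.1,"wz": 0,"hand": 1}]}}

```text
time_s: 10.45
position: [0.4471, -0.2036, 0.1922]
eef_rot: [[0.267, 0.964, -0.002], [0.964, -0.267, 0.001], [0.0, -0.002, -1.0]]
wrist_force: [0.6, 0.0, -4.2]
grip_width: 0.173
```

Run:
```python
from plan import *
from meas import rect
plan([(448,-202,131,74.8)])
f=grab('scene','s7.png'); im=cv2.cvtColor(f['pixels'],cv2.COLOR_RGB2BGR)
cv2.imwrite('pics/s7.png',cv2.resize(im[100:240,220:380],(640,560),interpolation=cv2.INTER_CUBIC))
t=grab('top'); W=cloud(t); z=W[...,2]
hsv=cv2.cvtColor(t['pixels'],cv2.COLOR_RGB2HSV)
roi=np.zeros(z.shape,bool); roi[130:260,290:420]=1
print(*rect(t,roi&(z>.09)&(z<.16)&~((hsv[...,2]<60)&(z>.145)),.13,20),sep='\n')
```

```text
from [ 447.1 -203.6  192.2   74.5] level fix wx,wy [-0.004 -0.001] F [ 0.6  0.  -4.2] grip 0.173 t 10.45
   [0.02, 0.0, 0.61, -0.01]
([338.0, 205.0], 462, -134, 98, 59, 74.6)
```

View pics/s7.png

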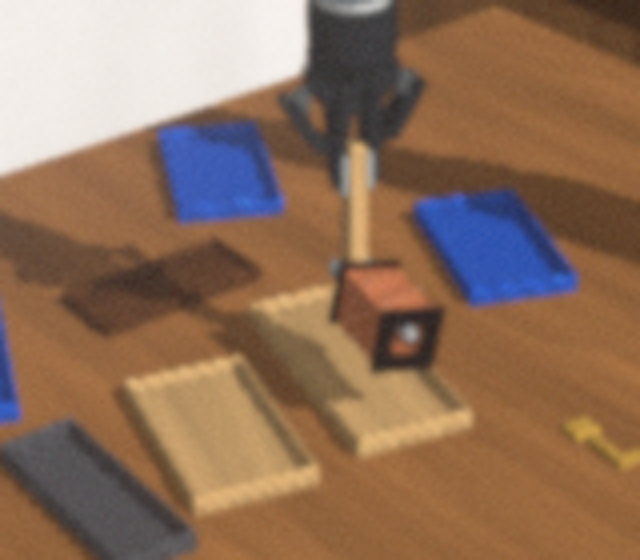

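>>> {"op": "move_arm", "data": {"rows": [{"dx": -0.03,"dy": 0,"dz": 0.15,"wx": 0,"wy": 0,"wz": -0.01,"hand": 1},{"dx": -0.03,"dy": 0,"dz": 0.32,"wx": 0,"wy": 0,"wz": -0.01,"hand": 1},{"dx": -0.03,"dy": 0,"dz": 0.46,"wx": 0,"wy": 0,"wz": -0.01,"hand": 1},{"dx": -0.03,"dy": 0,"dz": 0.54,"wx": 0,"wy": 0,"wz": -0.01,"hand": 1},{"dx": -0.03,"dy": 0,"dz": 0.57,"wx": 0,"wy": 0,"wz": -0.01,"hand": 1}]}}

```text
time_s: 10.97
position: [0.4448, -0.2028, 0.1337]
eef_rot: [[0.259, 0.966, -0.005], [0.966, -0.258, 0.005], [0.004, -0.006, -1.0]]
wrist_force: [0.1, 1.0, -3.4]
grip_width: 0.168
```

>>> {"op": "move_arm", "data": {"rows": [{"dx": 0,"dy": 0,"dz": 0.03,"wx": 0,"wy": 0,"wz": 0,"hand": 1},{"dx": 0,"dy": 0,"dz": 0.06,"wx": 0,"wy": 0,"wz": 0,"hand": 1},{"dx": 0,"dy": 0,"dz": 0.08,"wx": 0,"wy": 0,"wz": 0,"hand": 1},{"dx": 0,"dy": 0,"dz": 0.1,"wx": 0,"wy": 0,"wz": 0,"hand": 1},{"dx": 0,"dy": 0,"dz": 0.11,"wx": 0,"wy": 0,"wz": 0,"hand": 1}]}}

```text
time_s: 11.38
position: [0.4454, -0.2028, 0.1231]
eef_rot: [[0.258, 0.966, -0.004], [0.966, -0.258, 0.005], [0.004, -0.005, -1.0]]
wrist_force: [-0.4, -0.2, -2.5]
grip_width: 0.172
```

```bash
cat >> meas.py <<'E'
def traycoils(t=None,z0=.048,z1=.075):
    t=t or grab('top'); z=cloud(t)[...,2]; roi=np.zeros(z.shape,bool); roi[120:260,290:420]=1
    return rect(t,roi&(z>z0)&(z<z1),.063,20)
E
python3 - <<'E'
from plan import *
from meas import *
print(*traycoils(),sep='\n'); s=env.state(); p=s['position']*1000
plan([(*rel(p,74.5,85),p[2],74.5)])
E
```

```text
([336.0, 206.0], 461, -135, 90, 57, 74.8)
from [ 445.1 -202.8  122.9   75. ] level fix wx,wy [-0.011 -0.007] F [-1.  -0.4 -2.2] grip 0.174 t 11.4333
   [-0.85, -0.01, -0.0, 0.02]
```

>>> {"op": "move_arm", "data": {"rows": [{"dx": -0.2,"dy": 0,"dz": 0,"wx": -0.01,"wy": 0,"wz": 0,"hand": 1},{"dx": -0.4,"dy": 0,"dz": 0,"wx": -0.01,"wy": 0,"wz": 0,"hand": 1},{"dx": -0.6,"dy": 0,"dz": 0,"wx": -0.01,"wy": 0,"wz": 0,"hand": 1},{"dx": -0.75,"dy": 0,"dz": 0,"wx": -0.01,"wy": 0,"wz": 0,"hand": 1},{"dx": -0.75,"dy": 0,"dz": 0,"wx": -0.01,"wy": 0,"wz": 0,"hand": 1}]}}

```text
time_s: 11.85
position: [0.4245, -0.2796, 0.1235]
eef_rot: [[0.264, 0.965, 0.002], [0.965, -0.264, 0.0], [0.001, 0.001, -1.0]]
wrist_force: [-0.1, -0.2, -1.5]
grip_width: 0.175
```

>>> {"op": "move_arm", "data": {"rows": [{"dx": -0.2,"dy": 0,"dz": 0,"wx": 0,"wy": 0,"wz": 0,"hand": 1},{"dx": -0.4,"dy": 0,"dz": 0,"wx": 0,"wy": 0,"wz": 0,"hand": 1},{"dx": -0.5,"dy": 0,"dz": 0,"wx": 0,"wy": 0,"wz": 0,"hand": 1},{"dx": -0.5,"dy": 0,"dz": -0.2,"wx": 0,"wy": 0,"wz": 0,"hand": 1},{"dx": -0.5,"dy": 0,"dz": -0.5,"wx": 0,"wy": 0,"wz": 0,"hand": 1}]}}

```text
time_s: 12.27
position: [0.4087, -0.326, 0.1712]
eef_rot: [[0.266, 0.964, -0.006], [0.964, -0.265, 0.004], [0.002, -0.006, -1.0]]
wrist_force: [0.5, 0.4, -2.5]
grip_width: 0.173
```

Run:
```python
from plan import *
from meas import *
t=grab('top'); print(*traycoils(t),sep='\n'); C=findcoils(t); print(*C,sep='\n')
p=rel((590,205),108.6,195); print(p)
plan([(560,-180,200,100),(*p,200,108.6)])
```

```text
([338.0, 206.0], 461, -136, 92, 58, 74.9)
([161.0, 208.0], 451, 374, 69, 58, -77.1)
([221.0, 161.0], 589, 205, 95, 61, -71.0)
([164.0, 158.0], 596, 371, 69, 58, 79.6)
(np.float64(652.1970653131236), np.float64(20.185160048130797))
from [ 413.1 -329.5  178.4   74.6] level fix wx,wy [ 0.013 -0.   ] F [ 1.  -1.5  0.7] grip 0.177 t 12.3167
   [0.92, 0.51, -0.11, -0.42]
   [0.78, 0.7, -0.11, -0.42]
   [0.91, 0.63, -0.0, -0.14]
   [0.86, 0.69, -0.0, -0.14]
```

>>> {"op": "move_arm", "data": {"rows": [{"dx": 0.3,"dy": 0.17,"dz": -0.11,"wx": 0.01,"wy": 0,"wz": -0.42,"hand": 1},{"dx": 0.92,"dy": 0.51,"dz": -0.11,"wx": 0.01,"wy": 0,"wz": -0.42,"hand": 1},{"dx": 0.92,"dy": 0.51,"dz": -0.11,"wx": 0.01,"wy": 0,"wz": -0.42,"hand": 1},{"dx": 0.92,"dy": 0.51,"dz": -0.11,"wx": 0.01,"wy": 0,"wz": -0.42,"hand": 1}]}}

```text
time_s: 12.65
position: [0.4942, -0.2453, 0.1902]
eef_rot: [[0.035, 0.999, 0.007], [0.999, -0.036, 0.004], [0.004, 0.006, -1.0]]
wrist_force: [1.2, 2.3, -1.9]
grip_width: 0.173
```

>>> {"op": "move_arm", "data": {"rows": [{"dx": 0.78,"dy": 0.7,"dz": -0.11,"wx": 0,"wy": 0,"wz": -0.42,"hand": 1},{"dx": 0.78,"dy": 0.7,"dz": -0.11,"wx": 0,"wy": 0,"wz": -0.42,"hand": 1},{"dx": 0.78,"dy": 0.7,"dz": -0.11,"wx": 0,"wy": 0,"wz": -0.42,"hand": 1}]}}

```text
time_s: 12.9
position: [0.5687, -0.1665, 0.2023]
eef_rot: [[-0.188, 0.982, 0.008], [0.982, 0.188, 0.006], [0.005, 0.009, -1.0]]
wrist_force: [1.4, 0.4, -1.9]
grip_width: 0.175
```

>>> {"op": "move_arm", "data": {"rows": [{"dx": 0.91,"dy": 0.63,"dz": 0,"wx": 0,"wy": 0,"wz": -0.14,"hand": 1},{"dx": 0.91,"dy": 0.63,"dz": 0,"wx": 0,"wy": 0,"wz": -0.14,"hand": 1},{"dx": 0.91,"dy": 0.63,"dz": 0,"wx": 0,"wy": 0,"wz": -0.14,"hand": 1}]}}

```text
time_s: 13.15
position: [0.6148, -0.0595, 0.203]
eef_rot: [[-0.264, 0.965, 0.008], [0.965, 0.263, 0.009], [0.007, 0.01, -1.0]]
wrist_force: [1.2, 0.6, -2.5]
grip_width: 0.169
```

Run:
```python
from plan import *
plan([(*rel((590,205),108.8,195),160,108.8)])
```

```text
from [614.8 -59.5 203.  105.3] level fix wx,wy [ 0.02  -0.013] F [ 1.2  0.6 -2.5] grip 0.169 t 13.15
   [0.67, 0.58, 0.43, -0.12]
```

>>> {"op": "move_arm", "data": {"rows": [{"dx": 0.4,"dy": 0.5,"dz": 0.2,"wx": 0.02,"wy": -0.01,"wz": -0.12,"hand": 1},{"dx": 0.62,"dy": 0.58,"dz": 0.43,"wx": 0.02,"wy": -0.01,"wz": -0.12,"hand": 1},{"dx": 0.62,"dy": 0.58,"dz": 0.43,"wx": 0.02,"wy": -0.01,"wz": -0.12,"hand": 1},{"dx": 0.62,"dy": 0.58,"dz": 0.43,"wx": 0.02,"wy": -0.01,"wz": -0.12,"hand": 1}]}}

```text
time_s: 13.48
position: [0.6535, 0.0265, 0.1565]
eef_rot: [[-0.335, 0.942, -0.007], [0.942, 0.335, 0.006], [0.008, -0.005, -1.0]]
wrist_force: [-0.5, 1.0, -2.8]
grip_width: 0.171
```

>>> {"op": "move_arm", "data": {"rows": [{"dx": 0,"dy": 0,"dz": 0.2,"wx": 0,"wy": 0,"wz": 0,"hand": 1},{"dx": 0,"dy": 0,"dz": 0.38,"wx": 0,"wy": 0,"wz": 0,"hand": 1},{"dx": 0,"dy": 0,"dz": 0.4,"wx": 0,"wy": 0,"wz": 0,"hand": 1},{"dx": 0,"dy": 0,"dz": 0.4,"wx": 0,"wy": 0,"wz": 0,"hand": 1}]}}

```text
time_s: 13.82
position: [0.6512, 0.0262, 0.1148]
eef_rot: [[-0.334, 0.942, -0.012], [0.942, 0.334, 0.005], [0.008, -0.009, -1.0]]
wrist_force: [-0.1, 0.6, -2.7]
grip_width: 0.172
```

Run:
```python
from plan import *
from meas import *
t=grab('top'); C=findcoils(t); print(*C,sep='\n')
plan([(*rel((590,205),108.8,130),118,108.8)])
```

```text
([161.0, 208.0], 451, 374, 69, 58, -77.1)
([209.0, 161.0], 584, 236, 46, 36, 11.4)
([164.0, 158.0], 597, 371, 69, 59, 80.8)
from [652.7  25.7 116.5 109.5] level fix wx,wy [-0.011 -0.014] F [ 0.3 -0.  -2. ] grip 0.172 t 13.8667
   [0.6, -0.01, -0.02, 0.02]
```

>>> {"op": "move_arm", "data": {"rows": [{"dx": 0.2,"dy": -0.01,"dz": -0.02,"wx": -0.01,"wy": -0.014,"wz": 0.02,"hand": 1},{"dx": 0.4,"dy": -0.01,"dz": -0.02,"wx": -0.01,"wy": -0.014,"wz": 0.02,"hand": 1},{"dx": 0.6,"dy": -0.01,"dz": -0.02,"wx": -0.01,"wy": -0.014,"wz": 0.02,"hand": 1},{"dx": 0.6,"dy": -0.01,"dz": -0.02,"wx": -0.01,"wy": -0.014,"wz": 0.02,"hand": 1}]}}

```text
time_s: 14.2
position: [0.6315, 0.0881, 0.1206]
eef_rot: [[-0.329, 0.944, 0.0], [0.944, 0.329, 0.005], [0.005, 0.002, -1.0]]
wrist_force: [-0.3, 1.7, -2.5]
grip_width: 0.174
```

Run:
```python
from plan import *
plan([(*rel((590,205),108.8,66),118,108.8)])
```

```text
from [631.5  88.1 120.6 109.2] level fix wx,wy [ 0.004 -0.009] F [-0.3  1.7 -2.5] grip 0.174 t 14.2
   [0.58, -0.01, 0.03, 0.01]
```

>>> {"op": "move_arm", "data": {"rows": [{"dx": 0.2,"dy": -0.01,"dz": 0.03,"wx": 0,"wy": -0.01,"wz": 0.01,"hand": 1},{"dx": 0.4,"dy": -0.01,"dz": 0.03,"wx": 0,"wy": -0.01,"wz": 0.01,"hand": 1},{"dx": 0.55,"dy": -0.01,"dz": 0.03,"wx": 0,"wy": -0.01,"wz": 0.01,"hand": 1},{"dx": 0.55,"dy": -0.01,"dz": 0.03,"wx": 0,"wy": -0.01,"wz": 0.01,"hand": 1}]}}

```text
time_s: 14.53
position: [0.6124, 0.1448, 0.1194]
eef_rot: [[-0.329, 0.944, 0.003], [0.944, 0.329, 0.005], [0.003, 0.005, -1.0]]
wrist_force: [-0.5, 1.9, -2.1]
grip_width: 0.177
```

Run:
```python
from plan import *
plan([(*rel((590,205),108.8,66),118,108.8)])
f=grab('scene'); im=cv2.cvtColor(f['pixels'],cv2.COLOR_RGB2BGR)
cv2.imwrite('pics/s8.png',cv2.resize(im[180:320,290:450],(640,560),interpolation=cv2.INTER_CUBIC))
```

```text
from [612.4 144.8 119.4 109.2] level fix wx,wy [ 0.009 -0.006] F [-0.5  1.9 -2.1] grip 0.177 t 14.5333
   [-0.02, -0.02, 0.01, 0.01]
```

View pics/s8.png

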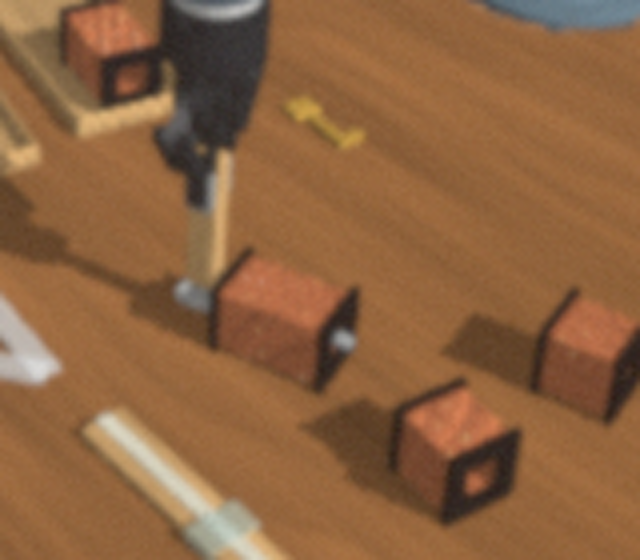

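>>> {"op": "move_arm", "data": {"rows": [{"dx": 0,"dy": 0,"dz": -0.08,"wx": 0,"wy": 0.05,"wz": 0,"hand": 1},{"dx": 0,"dy": 0,"dz": -0.18,"wx": 0,"wy": 0.1,"wz": 0,"hand": 1},{"dx": 0,"dy": 0,"dz": -0.35,"wx": 0,"wy": 0.1,"wz": 0,"hand": 1},{"dx": 0,"dy": 0,"dz": -0.55,"wx": 0,"wy": 0.1,"wz": 0,"hand": 1},{"dx": 0,"dy": 0,"dz": -0.75,"wx": 0,"wy": 0.1,"wz": 0,"hand": 1}]}}

```text
time_s: 15.0
position: [0.6135, 0.1375, 0.196]
eef_rot: [[-0.322, 0.947, -0.012], [0.945, 0.322, 0.051], [0.053, 0.005, -0.999]]
wrist_force: [0.8, 0.1, -3.8]
grip_width: 0.173
```

>>> {"op": "move_arm", "data": {"rows": [{"dx": 0,"dy": 0,"dz": -0.1,"wx": 0,"wy": 0,"wz": 0,"hand": 1},{"dx": 0,"dy": 0,"dz": -0.22,"wx": 0,"wy": 0,"wz": 0,"hand": 1},{"dx": 0,"dy": 0,"dz": -0.25,"wx": 0,"wy": 0,"wz": 0,"hand": 1}]}}

```text
time_s: 15.25
position: [0.6158, 0.1333, 0.224]
eef_rot: [[-0.318, 0.948, -0.008], [0.947, 0.318, 0.052], [0.052, 0.009, -0.999]]
wrist_force: [0.0, 0.2, -3.6]
grip_width: 0.173
```

Run:
```python
from plan import *
plan([(500,-120,220,85),(416,-318,215,74.8)],lim=.95)
f=grab('scene'); W=cloud(f)
```

```text
from [615.8 133.3 224.  108.6] level fix wx,wy [ 0.018 -0.099] F [ 0.   0.2 -3.6] grip 0.173 t 15.25
   [-0.68, -0.63, 0.01, 0.26]
   [-0.76, -0.54, 0.01, 0.26]
   [-0.82, -0.43, 0.01, 0.26]
   [-0.68, -0.22, 0.02, 0.11]
   [-0.69, -0.18, 0.02, 0.11]
   [-0.7, -0.14, 0.02, 0.11]
```

>>> {"op": "move_arm", "data": {"rows": [{"dx": -0.08,"dy": -0.08,"dz": 0,"wx": 0.01,"wy": 0,"wz": 0.05,"hand": 1},{"dx": -0.2,"dy": -0.18,"dz": -0.01,"wx": 0.01,"wy": 0,"wz": 0.1,"hand": 1},{"dx": -0.36,"dy": -0.33,"dz": -0.02,"wx": 0.01,"wy": 0,"wz": 0.15,"hand": 1},{"dx": -0.52,"dy": -0.48,"dz": -0.03,"wx": 0.01,"wy": 0,"wz": 0.2,"hand": 1},{"dx": -0.68,"dy": -0.63,"dz": -0.03,"wx": 0.01,"wy": 0,"wz": 0.26,"hand": 1}]}}

```text
time_s: 15.72
position: [0.5753, 0.0466, 0.2209]
eef_rot: [[-0.184, 0.983, -0.017], [0.982, 0.184, 0.049], [0.051, -0.007, -0.999]]
wrist_force: [0.4, -0.8, -3.8]
grip_width: 0.168
```

>>> {"op": "move_arm", "data": {"rows": [{"dx": -0.15,"dy": -0.11,"dz": 0,"wx": 0,"wy": 0,"wz": 0.05,"hand": 1},{"dx": -0.3,"dy": -0.22,"dz": -0.01,"wx": 0,"wy": 0,"wz": 0.1,"hand": 1},{"dx": -0.45,"dy": -0.33,"dz": -0.02,"wx": 0,"wy": 0,"wz": 0.15,"hand": 1},{"dx": -0.6,"dy": -0.43,"dz": -0.03,"wx": 0,"wy": 0,"wz": 0.2,"hand": 1},{"dx": -0.76,"dy": -0.54,"dz": -0.03,"wx": 0,"wy": 0,"wz": 0.26,"hand": 1}]}}

```text
time_s: 16.13
position: [0.5356, -0.0393, 0.2204]
eef_rot: [[-0.046, 0.999, -0.016], [0.998, 0.047, 0.049], [0.05, -0.014, -0.999]]
wrist_force: [0.1, -0.6, -3.8]
grip_width: 0.172
```

>>> {"op": "move_arm", "data": {"rows": [{"dx": -0.16,"dy": -0.08,"dz": 0,"wx": 0,"wy": 0,"wz": 0.05,"hand": 1},{"dx": -0.32,"dy": -0.16,"dz": -0.01,"wx": 0,"wy": 0,"wz": 0.1,"hand": 1},{"dx": -0.48,"dy": -0.25,"dz": -0.02,"wx": 0,"wy": 0,"wz": 0.15,"hand": 1},{"dx": -0.64,"dy": -0.34,"dz": -0.03,"wx": 0,"wy": 0,"wz": 0.2,"hand": 1},{"dx": -0.8,"dy": -0.43,"dz": -0.03,"wx": 0,"wy": 0,"wz": 0.26,"hand": 1}]}}

```text
time_s: 16.55
position: [0.4958, -0.123, 0.2203]
eef_rot: [[0.093, 0.996, -0.015], [0.995, -0.092, 0.05], [0.048, -0.02, -0.999]]
wrist_force: [-0.2, -0.7, -4.0]
grip_width: 0.17
```

Run:
```python
from plan import *
plan([(416,-318,215,74.8)],lim=.95)
```

```text
from [ 495.8 -123.   220.3   84.7] level fix wx,wy [-0.038 -0.091] F [-0.2 -0.7 -4. ] grip 0.17 t 16.55
   [-0.67, -0.2, 0.02, 0.11]
   [-0.68, -0.17, 0.02, 0.11]
   [-0.69, -0.13, 0.02, 0.11]
```

>>> {"op": "move_arm", "data": {"rows": [{"dx": -0.18,"dy": -0.05,"dz": 0,"wx": -0.02,"wy": 0,"wz": 0.03,"hand": 1},{"dx": -0.36,"dy": -0.1,"dz": -0.01,"wx": -0.03,"wy": 0,"wz": 0.06,"hand": 1},{"dx": -0.54,"dy": -0.15,"dz": -0.02,"wx": -0.03,"wy": 0,"wz": 0.1,"hand": 1},{"dx": -0.72,"dy": -0.2,"dz": -0.03,"wx": -0.03,"wy": 0,"wz": 0.13,"hand": 1},{"dx": -0.9,"dy": -0.25,"dz": -0.03,"wx": -0.03,"wy": 0,"wz": 0.15,"hand": 1}]}}

```text
time_s: 16.97
position: [0.4621, -0.2122, 0.2198]
eef_rot: [[0.172, 0.985, 0.001], [0.984, -0.172, 0.047], [0.047, -0.007, -0.999]]
wrist_force: [0.2, -0.5, -2.8]
grip_width: 0.169
```

>>> {"op": "move_arm", "data": {"rows": [{"dx": -0.16,"dy": -0.04,"dz": 0,"wx": 0,"wy": 0,"wz": 0.03,"hand": 1},{"dx": -0.32,"dy": -0.08,"dz": -0.01,"wx": 0,"wy": 0,"wz": 0.06,"hand": 1},{"dx": -0.46,"dy": -0.11,"dz": -0.02,"wx": 0,"wy": 0,"wz": 0.1,"hand": 1},{"dx": -0.6,"dy": -0.13,"dz": -0.02,"wx": 0,"wy": 0,"wz": 0.12,"hand": 1},{"dx": -0.7,"dy": -0.14,"dz": -0.02,"wx": 0,"wy": 0,"wz": 0.13,"hand": 1}]}}

```text
time_s: 17.38
position: [0.4355, -0.2809, 0.2188]
eef_rot: [[0.241, 0.97, 0.002], [0.969, -0.241, 0.047], [0.046, -0.01, -0.999]]
wrist_force: [0.1, -0.1, -3.3]
grip_width: 0.174
```

Run:
```python
from plan import *
plan([(416,-318,190,74.8)],lim=.95)
```

```text
from [ 435.5 -280.9  218.8   76. ] level fix wx,wy [-0.019 -0.087] F [ 0.1 -0.1 -3.3] grip 0.174 t 17.3833
   [-0.41, -0.1, 0.29, 0.04]
```

>>> {"op": "move_arm", "data": {"rows": [{"dx": -0.14,"dy": -0.03,"dz": 0,"wx": -0.01,"wy": 0,"wz": 0.02,"hand": 1},{"dx": -0.28,"dy": -0.07,"dz": 0,"wx": -0.02,"wy": -0.03,"wz": 0.04,"hand": 1},{"dx": -0.38,"dy": -0.1,"dz": 0.1,"wx": -0.02,"wy": -0.06,"wz": 0.04,"hand": 1},{"dx": -0.4,"dy": -0.1,"dz": 0.2,"wx": -0.02,"wy": -0.09,"wz": 0.04,"hand": 1},{"dx": -0.4,"dy": -0.1,"dz": 0.22,"wx": -0.02,"wy": -0.09,"wz": 0.04,"hand": 1}]}}

```text
time_s: 17.8
position: [0.4145, -0.3159, 0.1936]
eef_rot: [[0.263, 0.965, -0.003], [0.965, -0.263, -0.001], [-0.001, -0.003, -1.0]]
wrist_force: [-0.7, 1.8, -4.6]
grip_width: 0.171
```

```bash
cat >> meas.py <<'E'
def hung(t=None):
    s=env.state(); p=s['position']; zt=p[2]-.0944+.026
    t=t or grab('top'); W=cloud(t); z=W[...,2]
    m=(z>zt-.015)&(z<zt+.01)&(np.hypot(W[...,0]-p[0],W[...,1]-p[1])<.15)
    return rect(t,m,zt,20), traycoils(t)
E
python3 - <<'E'
from plan import *
from meas import *
print(*hung(),sep='\n')
plan([(416,-318,135,74.8)],lim=.95)
E
```

```text
[([387.0, 218.0], 430, -263, 126, 59, 73.5)]
[([338.0, 206.0], 461, -136, 92, 58, 74.9)]
from [ 415.1 -315.2  193.8   74.8] level fix wx,wy [-0.006  0.001] F [-0.5  1.6 -4. ] grip 0.173 t 17.85
   [-0.02, 0.02, 0.59, 0.0]
```

>>> {"op": "move_arm", "data": {"rows": [{"dx": -0.05,"dy": 0.02,"dz": 0.15,"wx": 0,"wy": 0,"wz": 0,"hand": 1},{"dx": -0.09,"dy": 0.02,"dz": 0.32,"wx": 0,"wy": 0,"wz": 0,"hand": 1},{"dx": -0.09,"dy": 0.02,"dz": 0.46,"wx": 0,"wy": 0,"wz": 0,"hand": 1},{"dx": -0.09,"dy": 0.02,"dz": 0.54,"wx": 0,"wy": 0,"wz": 0,"hand": 1},{"dx": -0.09,"dy": 0.02,"dz": 0.57,"wx": 0,"wy": 0,"wz": 0,"hand": 1}]}}

```text
time_s: 18.27
position: [0.4142, -0.3234, 0.1357]
eef_rot: [[0.261, 0.965, -0.005], [0.965, -0.261, 0.002], [0.0, -0.005, -1.0]]
wrist_force: [-0.6, 0.1, -3.6]
grip_width: 0.173
```

>>> {"op": "move_arm", "data": {"rows": [{"dx": 0,"dy": 0,"dz": 0.03,"wx": 0,"wy": 0,"wz": 0,"hand": 1},{"dx": 0,"dy": 0,"dz": 0.06,"wx": 0,"wy": 0,"wz": 0,"hand": 1},{"dx": 0,"dy": 0,"dz": 0.08,"wx": 0,"wy": 0,"wz": 0,"hand": 1},{"dx": 0,"dy": 0,"dz": 0.1,"wx": 0,"wy": 0,"wz": 0,"hand": 1},{"dx": 0,"dy": 0,"dz": 0.11,"wx": 0,"wy": 0,"wz": 0,"hand": 1}]}}

```text
time_s: 18.68
position: [0.4148, -0.3236, 0.1252]
eef_rot: [[0.261, 0.965, -0.004], [0.965, -0.261, 0.001], [0.0, -0.004, -1.0]]
wrist_force: [-0.5, -0.3, -2.3]
grip_width: 0.172
```

Run:
```python
from plan import *
from meas import *
print(*traycoils(),sep='\n'); s=env.state(); p=s['position']*1000
plan([(*rel(p,74.8,75),123,74.8)])
```

```text
([379.0, 217.0], 433, -256, 93, 58, 74.3)
([337.0, 206.0], 461, -136, 92, 58, 74.9)
from [ 414.5 -323.5  124.9   74.9] level fix wx,wy [-0.009 -0.001] F [-0.7 -0.6 -2.5] grip 0.173 t 18.7333
   [-0.75, -0.0, 0.02, 0.0]
```

>>> {"op": "move_arm", "data": {"rows": [{"dx": -0.2,"dy": 0,"dz": 0.01,"wx": 0,"wy": 0,"wz": 0,"hand": 1},{"dx": -0.4,"dy": 0,"dz": 0.01,"wx": 0,"wy": 0,"wz": 0,"hand": 1},{"dx": -0.6,"dy": 0,"dz": 0.01,"wx": 0,"wy": 0,"wz": 0,"hand": 1},{"dx": -0.75,"dy": 0,"dz": 0.01,"wx": 0,"wy": 0,"wz": 0,"hand": 1},{"dx": -0.75,"dy": 0,"dz": 0.01,"wx": 0,"wy": 0,"wz": 0,"hand": 1}]}}

```text
time_s: 19.15
position: [0.3933, -0.4005, 0.1251]
eef_rot: [[0.266, 0.964, -0.004], [0.964, -0.266, -0.003], [-0.004, -0.003, -1.0]]
wrist_force: [-0.4, 0.3, -1.9]
grip_width: 0.174
```

>>> {"op": "move_arm", "data": {"rows": [{"dx": -0.2,"dy": 0,"dz": 0,"wx": 0,"wy": 0,"wz": 0,"hand": 1},{"dx": -0.4,"dy": 0,"dz": 0,"wx": 0,"wy": 0,"wz": 0,"hand": 1},{"dx": -0.5,"dy": 0,"dz": -0.05,"wx": 0,"wy": 0,"wz": 0,"hand": 1},{"dx": -0.5,"dy": 0,"dz": -0.4,"wx": 0,"wy": 0,"wz": 0,"hand": 1},{"dx": -0.5,"dy": 0,"dz": -0.7,"wx": 0,"wy": 0,"wz": 0,"hand": 1}]}}

```text
time_s: 19.57
position: [0.379, -0.4476, 0.1952]
eef_rot: [[0.267, 0.964, -0.007], [0.964, -0.267, -0.001], [-0.003, -0.007, -1.0]]
wrist_force: [1.1, -0.8, -0.9]
grip_width: 0.172
```

Run:
```python
from plan import *
from meas import *
t=grab('top',"t9.png"); print(*traycoils(t),sep='\n'); print(*findcoils(t),sep='\n')
p=rel((597,374),80.5,180); print(p)
plan([(520,-100,205,80),(*p,205,80.5)])
```

```text
([379.0, 217.0], 433, -256, 93, 58, 74.0)
([338.0, 206.0], 461, -136, 92, 58, 74.9)
([161.0, 208.0], 451, 374, 69, 58, -77.1)
([164.0, 158.0], 596, 371, 69, 59, 80.5)
(np.float64(567.291430945078), np.float64(196.46859172329835))
from [ 382.3 -451.5  202.6   74.5] level fix wx,wy [0.011 0.014] F [ 0.7 -1.9  1.4] grip 0.172 t 19.6167
   [0.94, 0.1, -0.01, -0.05]
   [0.94, 0.12, -0.01, -0.05]
   [0.93, 0.14, -0.01, -0.05]
   [0.93, 0.16, -0.01, -0.05]
   [0.75, -0.01, -0.0, -0.0]
   [0.75, -0.01, -0.0, -0.0]
   [0.75, -0.01, -0.0, -0.0]
   [0.75, -0.01, -0.0, -0.0]
```

>>> {"op": "move_arm", "data": {"rows": [{"dx": 0.3,"dy": 0.1,"dz": 0,"wx": 0.01,"wy": 0.01,"wz": -0.05,"hand": 1},{"dx": 0.94,"dy": 0.1,"dz": 0,"wx": 0.01,"wy": 0.01,"wz": -0.05,"hand": 1},{"dx": 0.94,"dy": 0.1,"dz": 0,"wx": 0.01,"wy": 0.01,"wz": -0.05,"hand": 1},{"dx": 0.94,"dy": 0.1,"dz": 0,"wx": 0.01,"wy": 0.01,"wz": -0.05,"hand": 1}]}}

```text
time_s: 19.95
position: [0.4211, -0.3554, 0.2013]
eef_rot: [[0.232, 0.973, 0.001], [0.973, -0.232, 0.006], [0.006, -0.0, -1.0]]
wrist_force: [0.5, 1.0, -3.8]
grip_width: 0.175
```

>>> {"op": "move_arm", "data": {"rows": [{"dx": 0.94,"dy": 0.12,"dz": 0,"wx": 0,"wy": 0,"wz": -0.05,"hand": 1},{"dx": 0.94,"dy": 0.12,"dz": 0,"wx": 0,"wy": 0,"wz": -0.05,"hand": 1},{"dx": 0.94,"dy": 0.12,"dz": 0,"wx": 0,"wy": 0,"wz": -0.05,"hand": 1}]}}

```text
time_s: 20.2
position: [0.4567, -0.261, 0.2016]
eef_rot: [[0.202, 0.979, 0.002], [0.979, -0.202, 0.01], [0.01, -0.0, -1.0]]
wrist_force: [0.8, 1.5, -2.0]
grip_width: 0.176
```

>>> {"op": "move_arm", "data": {"rows": [{"dx": 0.93,"dy": 0.14,"dz": 0,"wx": 0,"wy": 0,"wz": -0.05,"hand": 1},{"dx": 0.93,"dy": 0.14,"dz": 0,"wx": 0,"wy": 0,"wz": -0.05,"hand": 1},{"dx": 0.93,"dy": 0.14,"dz": 0,"wx": 0,"wy": 0,"wz": -0.05,"hand": 1}]}}

```text
time_s: 20.45
position: [0.4915, -0.1652, 0.2027]
eef_rot: [[0.168, 0.986, 0.003], [0.986, -0.168, 0.015], [0.015, 0.0, -1.0]]
wrist_force: [0.7, 1.2, -2.7]
grip_width: 0.173
```

>>> {"op": "move_arm", "data": {"rows": [{"dx": 0.93,"dy": 0.16,"dz": 0,"wx": 0,"wy": 0,"wz": -0.05,"hand": 1},{"dx": 0.93,"dy": 0.16,"dz": 0,"wx": 0,"wy": 0,"wz": -0.05,"hand": 1},{"dx": 0.93,"dy": 0.16,"dz": 0,"wx": 0,"wy": 0,"wz": -0.05,"hand": 1}]}}

```text
time_s: 20.7
position: [0.5247, -0.0689, 0.2045]
eef_rot: [[0.135, 0.991, 0.004], [0.991, -0.136, 0.019], [0.02, 0.002, -1.0]]
wrist_force: [0.3, 1.8, -2.6]
grip_width: 0.178
```

>>> {"op": "move_arm", "data": {"rows": [{"dx": 0.85,"dy": 0,"dz": 0,"wx": 0,"wy": 0,"wz": 0,"hand": 1},{"dx": 0.85,"dy": 0,"dz": 0,"wx": 0,"wy": 0,"wz": 0,"hand": 1},{"dx": 0.85,"dy": 0,"dz": 0,"wx": 0,"wy": 0,"wz": 0,"hand": 1}]}}

```text
time_s: 20.95
position: [0.5371, 0.0255, 0.2065]
eef_rot: [[0.125, 0.992, 0.005], [0.992, -0.125, 0.025], [0.025, 0.002, -1.0]]
wrist_force: [-0.2, 2.0, -3.1]
grip_width: 0.178
```

Run:
```python
from plan import *
from meas import *
print(*findcoils(),sep='\n')
plan([(567,196,180,80.5)])
```

```text
([161.0, 208.0], 451, 374, 69, 58, -77.1)
([164.0, 158.0], 596, 372, 68, 59, 79.4)
from [537.   24.6 206.4  82.9] level fix wx,wy [ 0.003 -0.046] F [-0.1  1.8 -2.4] grip 0.173 t 21.0
   [0.87, 0.04, 0.13, 0.04]
   [0.87, 0.02, 0.13, 0.04]
```

>>> {"op": "move_arm", "data": {"rows": [{"dx": 0.87,"dy": 0.04,"dz": 0.13,"wx": 0,"wy": -0.04,"wz": 0.04,"hand": 1},{"dx": 0.87,"dy": 0.04,"dz": 0.13,"wx": 0,"wy": -0.04,"wz": 0.04,"hand": 1},{"dx": 0.87,"dy": 0.04,"dz": 0.13,"wx": 0,"wy": -0.04,"wz": 0.04,"hand": 1}]}}

```text
time_s: 21.25
position: [0.5516, 0.1197, 0.1951]
eef_rot: [[0.136, 0.991, 0.002], [0.991, -0.136, 0.008], [0.008, 0.0, -1.0]]
wrist_force: [-0.4, 2.3, -2.0]
grip_width: 0.176
```

>>> {"op": "move_arm", "data": {"rows": [{"dx": 0.5,"dy": 0.02,"dz": 0.25,"wx": 0,"wy": 0,"wz": 0.04,"hand": 1},{"dx": 0.8,"dy": 0.02,"dz": 0.45,"wx": 0,"wy": 0,"wz": 0.04,"hand": 1},{"dx": 0.8,"dy": 0.02,"dz": 0.55,"wx": 0,"wy": 0,"wz": 0.04,"hand": 1},{"dx": 0.8,"dy": 0.02,"dz": 0.55,"wx": 0,"wy": 0,"wz": 0.04,"hand": 1}]}}

```text
time_s: 21.58
position: [0.5606, 0.2063, 0.1365]
eef_rot: [[0.146, 0.989, -0.006], [0.989, -0.146, 0.008], [0.007, -0.007, -1.0]]
wrist_force: [-2.1, 0.8, -3.5]
grip_width: 0.174
```

Run:
```python
from plan import *
from meas import *
plan([(*rel((597,374),80.3,178),118,80.3)])
```

```text
from [560.6 206.3 136.5  81.6] level fix wx,wy [-0.013 -0.014] F [-2.1  0.8 -3.5] grip 0.174 t 21.5833
   [-0.07, 0.07, 0.19, 0.04]
```

>>> {"op": "move_arm", "data": {"rows": [{"dx": -0.07,"dy": 0.07,"dz": 0.1,"wx": -0.01,"wy": -0.01,"wz": 0.04,"hand": 1},{"dx": -0.07,"dy": 0.07,"dz": 0.19,"wx": -0.01,"wy": -0.01,"wz": 0.04,"hand": 1},{"dx": -0.07,"dy": 0.07,"dz": 0.19,"wx": -0.01,"wy": -0.01,"wz": 0.04,"hand": 1},{"dx": -0.07,"dy": 0.07,"dz": 0.19,"wx": -0.01,"wy": -0.01,"wz": 0.04,"hand": 1}]}}

```text
time_s: 21.92
position: [0.5659, 0.1972, 0.1171]
eef_rot: [[0.168, 0.986, -0.003], [0.986, -0.168, 0.001], [0.001, -0.003, -1.0]]
wrist_force: [-0.7, 0.7, -2.0]
grip_width: 0.174
```

Run:
```python
from plan import *
from meas import *
print(*findcoils(),sep='\n')
plan([(*rel((597,374),80.3,75),118,80.3)])
f=grab('scene'); im=cv2.cvtColor(f['pixels'],cv2.COLOR_RGB2BGR)
cv2.imwrite('pics/s10.png',cv2.resize(im[200:320,330:480],(750,600),interpolation=cv2.INTER_CUBIC))
```

```text
from [566.5 197.5 117.8  80.3] level fix wx,wy [-0.003 -0.004] F [ 0.4  0.5 -2. ] grip 0.17 t 21.9667
   [0.52, 0.0, -0.0, 0.0]
   [0.52, 0.0, -0.0, 0.0]
```

View pics/s10.png

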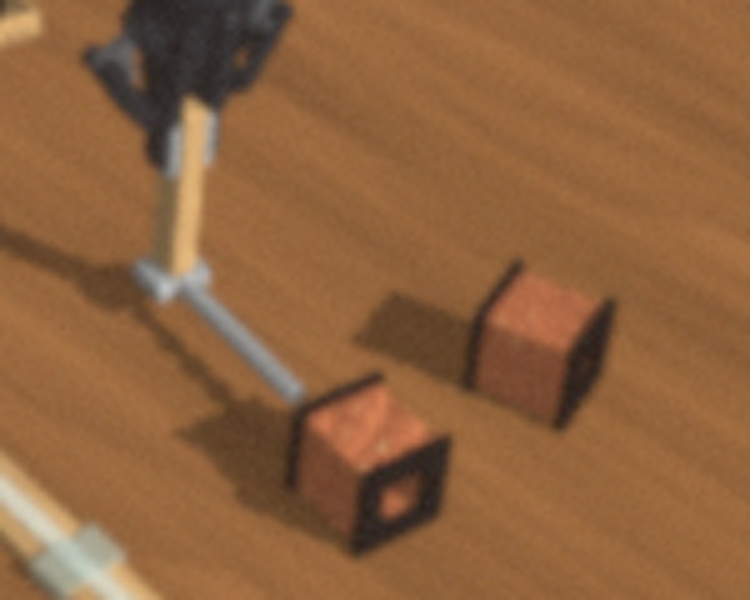

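>>> {"op": "move_arm", "data": {"rows": [{"dx": 0.18,"dy": 0,"dz": 0,"wx": 0,"wy": 0,"wz": 0,"hand": 1},{"dx": 0.36,"dy": 0,"dz": 0,"wx": 0,"wy": 0,"wz": 0,"hand": 1},{"dx": 0.5,"dy": 0,"dz": 0,"wx": 0,"wy": 0,"wz": 0,"hand": 1},{"dx": 0.5,"dy": 0,"dz": 0,"wx": 0,"wy": 0,"wz": 0,"hand": 1}]}}

```text
time_s: 22.35
position: [0.5754, 0.2552, 0.119]
eef_rot: [[0.16, 0.987, 0.001], [0.987, -0.16, 0.008], [0.008, 0.0, -1.0]]
wrist_force: [-0.5, 0.8, -2.2]
grip_width: 0.173
```

Run:
```python
from plan import *
plan([(*rel((597,374),80.3,75),118,80.3)])
f=grab('scene'); im=cv2.cvtColor(f['pixels'],cv2.COLOR_RGB2BGR)
cv2.imwrite('pics/s11.png',cv2.resize(im[200:320,330:480],(750,600),interpolation=cv2.INTER_CUBIC))
```

```text
from [575.4 255.2 119.   80.8] level fix wx,wy [ 0.    -0.015] F [-0.5  0.8 -2.2] grip 0.173 t 22.35
   [0.46, 0.02, 0.01, 0.02]
```

>>> {"op": "move_arm", "data": {"rows": [{"dx": 0.18,"dy": 0.02,"dz": 0.01,"wx": 0,"wy": -0.01,"wz": 0.02,"hand": 1},{"dx": 0.36,"dy": 0.02,"dz": 0.01,"wx": 0,"wy": -0.01,"wz": 0.02,"hand": 1},{"dx": 0.44,"dy": 0.02,"dz": 0.01,"wx": 0,"wy": -0.01,"wz": 0.02,"hand": 1},{"dx": 0.44,"dy": 0.02,"dz": 0.01,"wx": 0,"wy": -0.01,"wz": 0.02,"hand": 1}]}}

```text
time_s: 22.73
position: [0.5835, 0.299, 0.1177]
eef_rot: [[0.167, 0.986, -0.001], [0.986, -0.167, 0.001], [0.001, -0.001, -1.0]]
wrist_force: [-1.5, 0.8, -1.9]
grip_width: 0.174
```

Run:
```python
from plan import *
plan([(*rel((597,374),80.3,75),118,80.3)])
f=grab('scene'); im=cv2.cvtColor(f['pixels'],cv2.COLOR_RGB2BGR)
cv2.imwrite('pics/s12.png',cv2.resize(im[200:320,330:480],(750,600),interpolation=cv2.INTER_CUBIC))
```

```text
from [583.5 299.  117.7  80.4] level fix wx,wy [-0.002 -0.002] F [-1.5  0.8 -1.9] grip 0.174 t 22.7333
   [0.01, 0.01, -0.0, 0.0]
```

View pics/s12.png

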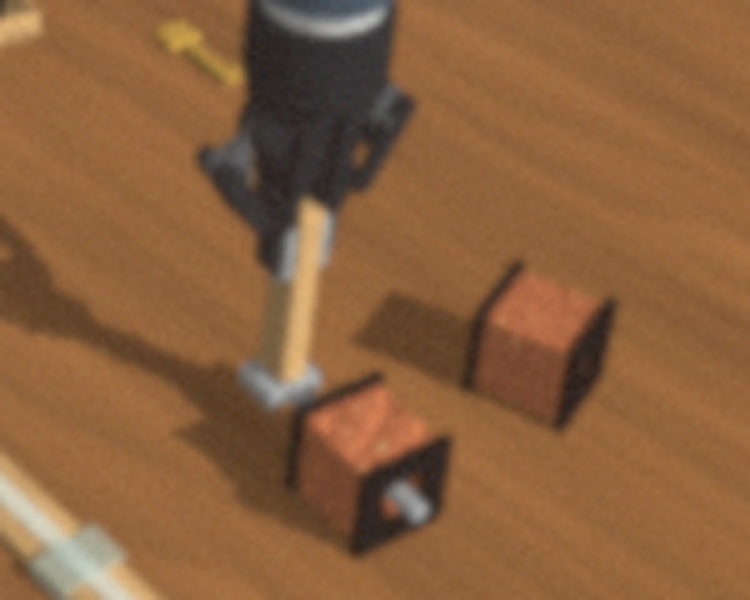

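>>> {"op": "move_arm", "data": {"rows": [{"dx": 0,"dy": 0,"dz": -0.08,"wx": 0,"wy": 0.05,"wz": 0,"hand": 1},{"dx": 0,"dy": 0,"dz": -0.18,"wx": 0,"wy": 0.1,"wz": 0,"hand": 1},{"dx": 0,"dy": 0,"dz": -0.35,"wx": 0,"wy": 0.1,"wz": 0,"hand": 1},{"dx": 0,"dy": 0,"dz": -0.55,"wx": 0,"wy": 0.1,"wz": 0,"hand": 1},{"dx": 0,"dy": 0,"dz": -0.75,"wx": 0,"wy": 0.1,"wz": 0,"hand": 1}]}}

```text
time_s: 23.2
position: [0.5836, 0.2927, 0.1936]
eef_rot: [[0.173, 0.985, 0.007], [0.984, -0.173, 0.051], [0.051, -0.002, -0.999]]
wrist_force: [0.4, 0.1, -2.7]
grip_width: 0.172
```

Run:
```python
from plan import *
plan([(600,-220,195,73.4)],lim=.92)
f=grab('scene'); im=cv2.cvtColor(f['pixels'],cv2.COLOR_RGB2BGR)
W=cloud(f); hsv=cv2.cvtColor(f['pixels'],cv2.COLOR_RGB2HSV)
m=(hsv[...,0]<9)&(hsv[...,1]>120)&(W[...,2]>.07)&(W[...,2]<.14); print(m.sum(),np.nanmedian(W[m],axis=0))
```

```text
from [583.6 292.7 193.6  80. ] level fix wx,wy [-0.004 -0.097] F [ 0.4  0.1 -2.7] grip 0.172 t 23.2
   [-0.84, 0.18, -0.0, 0.04]
   [-0.83, 0.19, -0.0, 0.04]
   [-0.83, 0.21, -0.0, 0.04]
   [-0.83, 0.22, -0.0, 0.04]
   [-0.82, 0.24, -0.0, 0.04]
   [-0.82, 0.25, -0.0, 0.04]
8 [0.62302742 0.3874482  0.11747596]
```

>>> {"op": "move_arm", "data": {"rows": [{"dx": -0.1,"dy": 0.02,"dz": 0,"wx": 0,"wy": 0,"wz": 0.01,"hand": 1},{"dx": -0.26,"dy": 0.06,"dz": -0.01,"wx": 0,"wy": 0,"wz": 0.02,"hand": 1},{"dx": -0.45,"dy": 0.1,"dz": -0.02,"wx": 0,"wy": 0,"wz": 0.03,"hand": 1},{"dx": -0.64,"dy": 0.14,"dz": -0.03,"wx": 0,"wy": 0,"wz": 0.04,"hand": 1},{"dx": -0.83,"dy": 0.18,"dz": -0.04,"wx": 0,"wy": 0,"wz": 0.04,"hand": 1}]}}

```text
time_s: 23.67
position: [0.589, 0.2042, 0.1968]
eef_rot: [[0.197, 0.98, 0.011], [0.979, -0.197, 0.053], [0.054, 0.001, -0.999]]
wrist_force: [-0.8, -0.8, -2.8]
grip_width: 0.175
```

>>> {"op": "move_arm", "data": {"rows": [{"dx": -0.18,"dy": 0.04,"dz": -0.01,"wx": 0,"wy": 0,"wz": 0.01,"hand": 1},{"dx": -0.36,"dy": 0.08,"dz": -0.02,"wx": 0,"wy": 0,"wz": 0.02,"hand": 1},{"dx": -0.54,"dy": 0.12,"dz": -0.03,"wx": 0,"wy": 0,"wz": 0.03,"hand": 1},{"dx": -0.72,"dy": 0.16,"dz": -0.04,"wx": 0,"wy": 0,"wz": 0.04,"hand": 1},{"dx": -0.9,"dy": 0.2,"dz": -0.05,"wx": 0,"wy": 0,"wz": 0.04,"hand": 1}]}}

```text
time_s: 24.08
position: [0.5904, 0.1093, 0.1964]
eef_rot: [[0.219, 0.976, 0.011], [0.974, -0.22, 0.053], [0.054, -0.001, -0.999]]
wrist_force: [-0.9, -0.1, -4.2]
grip_width: 0.177
```

>>> {"op": "move_arm", "data": {"rows": [{"dx": -0.18,"dy": 0.04,"dz": -0.01,"wx": 0,"wy": 0,"wz": 0.01,"hand": 1},{"dx": -0.36,"dy": 0.08,"dz": -0.02,"wx": 0,"wy": 0,"wz": 0.02,"hand": 1},{"dx": -0.54,"dy": 0.12,"dz": -0.03,"wx": 0,"wy": 0,"wz": 0.03,"hand": 1},{"dx": -0.72,"dy": 0.16,"dz": -0.04,"wx": 0,"wy": 0,"wz": 0.04,"hand": 1},{"dx": -0.9,"dy": 0.2,"dz": -0.05,"wx": 0,"wy": 0,"wz": 0.04,"hand": 1}]}}

```text
time_s: 24.5
position: [0.5895, 0.0145, 0.1962]
eef_rot: [[0.241, 0.97, 0.01], [0.969, -0.241, 0.052], [0.053, -0.003, -0.999]]
wrist_force: [-0.4, 0.5, -3.4]
grip_width: 0.174
```

>>> {"op": "move_arm", "data": {"rows": [{"dx": -0.18,"dy": 0.05,"dz": -0.01,"wx": 0,"wy": 0,"wz": 0.01,"hand": 1},{"dx": -0.36,"dy": 0.1,"dz": -0.02,"wx": 0,"wy": 0,"wz": 0.02,"hand": 1},{"dx": -0.54,"dy": 0.15,"dz": -0.03,"wx": 0,"wy": 0,"wz": 0.03,"hand": 1},{"dx": -0.72,"dy": 0.2,"dz": -0.04,"wx": 0,"wy": 0,"wz": 0.04,"hand": 1},{"dx": -0.9,"dy": 0.24,"dz": -0.05,"wx": 0,"wy": 0,"wz": 0.04,"hand": 1}]}}

```text
time_s: 24.92
position: [0.5904, -0.0811, 0.1959]
eef_rot: [[0.263, 0.965, 0.01], [0.963, -0.263, 0.052], [0.053, -0.004, -0.999]]
wrist_force: [0.7, -0.2, -3.3]
grip_width: 0.173
```

Run:
```python
from plan import *
plan([(600,-220,195,73.4)],lim=.95)
```

```text
from [590.4 -81.1 195.9  74.7] level fix wx,wy [-0.007 -0.101] F [ 0.7 -0.2 -3.3] grip 0.173 t 24.9167
   [-0.66, 0.23, 0.0, 0.02]
   [-0.65, 0.24, 0.0, 0.02]
```

>>> {"op": "move_arm", "data": {"rows": [{"dx": -0.18,"dy": 0.06,"dz": -0.01,"wx": 0,"wy": 0,"wz": 0.01,"hand": 1},{"dx": -0.35,"dy": 0.12,"dz": -0.02,"wx": 0,"wy": 0,"wz": 0.02,"hand": 1},{"dx": -0.51,"dy": 0.17,"dz": -0.03,"wx": 0,"wy": 0,"wz": 0.02,"hand": 1},{"dx": -0.66,"dy": 0.23,"dz": -0.04,"wx": 0,"wy": 0,"wz": 0.03,"hand": 1},{"dx": -0.8,"dy": 0.28,"dz": -0.04,"wx": 0,"wy": 0,"wz": 0.03,"hand": 1}]}}

```text
time_s: 25.33
position: [0.5956, -0.1684, 0.1954]
eef_rot: [[0.28, 0.96, 0.01], [0.959, -0.28, 0.051], [0.052, -0.004, -0.999]]
wrist_force: [0.1, -0.2, -2.9]
grip_width: 0.173
```

>>> {"op": "move_arm", "data": {"rows": [{"dx": -0.14,"dy": 0.05,"dz": 0,"wx": 0,"wy": 0,"wz": 0.01,"hand": 1},{"dx": -0.28,"dy": 0.1,"dz": 0,"wx": 0,"wy": -0.03,"wz": 0.01,"hand": 1},{"dx": -0.4,"dy": 0.15,"dz": 0,"wx": 0,"wy": -0.06,"wz": 0.01,"hand": 1},{"dx": -0.48,"dy": 0.18,"dz": 0,"wx": 0,"wy": -0.1,"wz": 0.01,"hand": 1},{"dx": -0.5,"dy": 0.19,"dz": 0,"wx": 0,"wy": -0.1,"wz": 0.01,"hand": 1}]}}

```text
time_s: 25.75
position: [0.5999, -0.2228, 0.1925]
eef_rot: [[0.286, 0.958, -0.005], [0.958, -0.286, -0.001], [-0.002, -0.004, -1.0]]
wrist_force: [0.3, 0.1, -3.2]
grip_width: 0.172
```

Run:
```python
from plan import *
from meas import *
t=grab('top'); print(*hung(t),sep='\n')
plan([(600,-220,135,73.4)],lim=.95)
f=grab('scene'); im=cv2.cvtColor(f['pixels'],cv2.COLOR_RGB2BGR)
cv2.imwrite('pics/s13.png',cv2.resize(im[120:250,230:380],(750,650),interpolation=cv2.INTER_CUBIC)[:600])
```

```text
[([339.0, 145.0], 624, -135, 61, 46, -27.6)]
[([380.0, 218.0], 433, -256, 93, 56, 74.3)]
from [ 600.1 -222.   192.4   73.4] level fix wx,wy [-0.009  0.001] F [ 0.3 -0.6 -2.9] grip 0.17 t 25.8
   [0.02, -0.01, 0.57, 0.0]
```

View pics/s13.png

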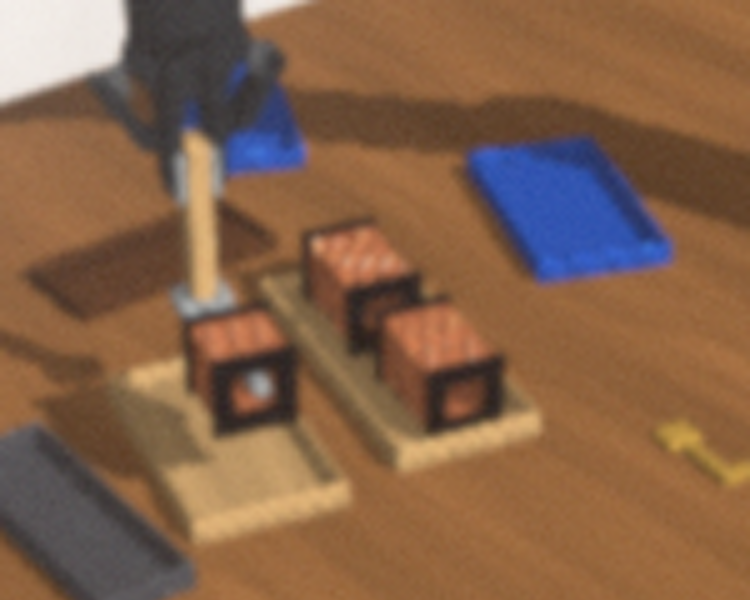

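>>> {"op": "move_arm", "data": {"rows": [{"dx": -0.03,"dy": 0,"dz": 0.15,"wx": -0.01,"wy": 0,"wz": 0,"hand": 1},{"dx": -0.03,"dy": 0,"dz": 0.32,"wx": -0.01,"wy": 0,"wz": 0,"hand": 1},{"dx": -0.03,"dy": 0,"dz": 0.46,"wx": -0.01,"wy": 0,"wz": 0,"hand": 1},{"dx": -0.03,"dy": 0,"dz": 0.54,"wx": -0.01,"wy": 0,"wz": 0,"hand": 1},{"dx": -0.03,"dy": 0,"dz": 0.57,"wx": -0.01,"wy": 0,"wz": 0,"hand": 1}]}}

```text
time_s: 26.27
position: [0.598, -0.2219, 0.1332]
eef_rot: [[0.283, 0.959, -0.003], [0.959, -0.283, 0.002], [0.001, -0.004, -1.0]]
wrist_force: [-0.5, 1.0, -3.9]
grip_width: 0.172
```

>>> {"op": "move_arm", "data": {"rows": [{"dx": 0,"dy": 0,"dz": 0.03,"wx": 0,"wy": 0,"wz": 0,"hand": 1},{"dx": 0,"dy": 0,"dz": 0.06,"wx": 0,"wy": 0,"wz": 0,"hand": 1},{"dx": 0,"dy": 0,"dz": 0.08,"wx": 0,"wy": 0,"wz": 0,"hand": 1},{"dx": 0,"dy": 0,"dz": 0.1,"wx": 0,"wy": 0,"wz": 0,"hand": 1},{"dx": 0,"dy": 0,"dz": 0.11,"wx": 0,"wy": 0,"wz": 0,"hand": 1}]}}

```text
time_s: 26.68
position: [0.5985, -0.2221, 0.1227]
eef_rot: [[0.283, 0.959, -0.002], [0.959, -0.283, 0.002], [0.001, -0.003, -1.0]]
wrist_force: [0.5, 0.1, -1.7]
grip_width: 0.174
```

Run:
```python
from plan import *
from meas import *
s=env.state(); p=s['position']*1000
plan([(*rel(p,73.4,70),124,73.4)])
```

```text
from [ 598.5 -222.1  122.7   73.6] level fix wx,wy [-0.005 -0.002] F [ 0.5  0.1 -1.7] grip 0.174 t 26.6833
   [-0.7, -0.0, -0.01, 0.01]
```

>>> {"op": "move_arm", "data": {"rows": [{"dx": -0.2,"dy": 0,"dz": 0,"wx": 0,"wy": 0,"wz": 0,"hand": 1},{"dx": -0.4,"dy": 0,"dz": 0,"wx": 0,"wy": 0,"wz": 0,"hand": 1},{"dx": -0.6,"dy": 0,"dz": 0,"wx": 0,"wy": 0,"wz": 0,"hand": 1},{"dx": -0.8,"dy": 0,"dz": 0,"wx": 0,"wy": 0,"wz": 0,"hand": 1},{"dx": -0.95,"dy": 0,"dz": 0,"wx": 0,"wy": 0,"wz": 0,"hand": 1}]}}

```text
time_s: 27.1
position: [0.5709, -0.3159, 0.1234]
eef_rot: [[0.285, 0.959, -0.001], [0.959, -0.285, 0.0], [-0.0, -0.001, -1.0]]
wrist_force: [-0.3, -0.6, -1.0]
grip_width: 0.173
```

>>> {"op": "move_arm", "data": {"rows": [{"dx": 0,"dy": 0,"dz": -0.3,"wx": 0,"wy": 0,"wz": 0,"hand": 1},{"dx": 0,"dy": 0,"dz": -0.6,"wx": 0,"wy": 0,"wz": 0,"hand": 1},{"dx": 0,"dy": 0,"dz": -0.8,"wx": 0,"wy": 0,"wz": 0,"hand": 1},{"dx": 0,"dy": 0,"dz": -0.8,"wx": 0,"wy": 0,"wz": 0,"hand": 1}]}}

```text
time_s: 27.43
position: [0.5741, -0.3191, 0.2099]
eef_rot: [[0.286, 0.958, 0.009], [0.958, -0.286, -0.005], [-0.002, 0.01, -1.0]]
wrist_force: [1.4, -1.1, -1.0]
grip_width: 0.176
```

Run:
```python
from plan import *
from meas import *
t=grab('top'); print(*traycoils(t),sep='\n'); print(*findcoils(t),sep='\n')
p=rel((451,377),103,180); print(p)
plan([(540,-100,205,85),(*p,205,103)])
```

```text
([337.0, 205.0], 461, -136, 92, 57, 75.3)
([342.0, 152.0], 619, -146, 62, 60, 72.5)
([161.0, 208.0], 451, 374, 68, 58, -77.1)
(np.float64(491.4911897818957), np.float64(201.61338833865764))
from [ 572.9 -317.8  207.    73.4] level fix wx,wy [0.012 0.002] F [-0.3 -0.3 -1.9] grip 0.174 t 27.4833
   [0.66, -0.31, 0.01, -0.13]
   [0.68, -0.27, 0.01, -0.13]
   [0.7, -0.22, 0.01, -0.13]
   [0.74, -0.19, -0.0, -0.15]
   [0.75, -0.13, -0.0, -0.15]
   [0.76, -0.07, -0.0, -0.15]
   [0.76, -0.01, -0.0, -0.15]
```

>>> {"op": "move_arm", "data": {"rows": [{"dx": 0.66,"dy": -0.31,"dz": 0,"wx": 0.01,"wy": 0,"wz": -0.13,"hand": 1},{"dx": 0.66,"dy": -0.31,"dz": 0,"wx": 0.01,"wy": 0,"wz": -0.13,"hand": 1},{"dx": 0.66,"dy": -0.31,"dz": 0,"wx": 0.01,"wy": 0,"wz": -0.13,"hand": 1}]}}

```text
time_s: 27.73
position: [0.5621, -0.2358, 0.2038]
eef_rot: [[0.21, 0.978, -0.004], [0.978, -0.21, 0.008], [0.007, -0.005, -1.0]]
wrist_force: [0.6, 3.0, -2.6]
grip_width: 0.173
```

>>> {"op": "move_arm", "data": {"rows": [{"dx": 0.68,"dy": -0.27,"dz": 0,"wx": 0,"wy": 0,"wz": -0.13,"hand": 1},{"dx": 0.68,"dy": -0.27,"dz": 0,"wx": 0,"wy": 0,"wz": -0.13,"hand": 1},{"dx": 0.68,"dy": -0.27,"dz": 0,"wx": 0,"wy": 0,"wz": -0.13,"hand": 1}]}}

```text
time_s: 27.98
position: [0.549, -0.151, 0.2011]
eef_rot: [[0.131, 0.991, -0.011], [0.991, -0.131, 0.019], [0.017, -0.013, -1.0]]
wrist_force: [0.5, 2.6, -3.3]
grip_width: 0.17
```

>>> {"op": "move_arm", "data": {"rows": [{"dx": 0.7,"dy": -0.22,"dz": 0,"wx": 0,"wy": 0,"wz": -0.13,"hand": 1},{"dx": 0.7,"dy": -0.22,"dz": 0,"wx": 0,"wy": 0,"wz": -0.13,"hand": 1},{"dx": 0.7,"dy": -0.22,"dz": 0,"wx": 0,"wy": 0,"wz": -0.13,"hand": 1}]}}

```text
time_s: 28.23
position: [0.5346, -0.0674, 0.2]
eef_rot: [[0.051, 0.999, -0.017], [0.998, -0.05, 0.027], [0.026, -0.018, -1.0]]
wrist_force: [0.5, 2.9, -2.0]
grip_width: 0.17
```

>>> {"op": "move_arm", "data": {"rows": [{"dx": 0.74,"dy": -0.19,"dz": 0,"wx": 0,"wy": 0,"wz": -0.15,"hand": 1},{"dx": 0.74,"dy": -0.19,"dz": 0,"wx": 0,"wy": 0,"wz": -0.15,"hand": 1},{"dx": 0.74,"dy": -0.19,"dz": 0,"wx": 0,"wy": 0,"wz": -0.15,"hand": 1}]}}

```text
time_s: 28.48
position: [0.5168, 0.0177, 0.2004]
eef_rot: [[-0.04, 0.999, -0.022], [0.999, 0.04, 0.033], [0.033, -0.021, -0.999]]
wrist_force: [0.6, 1.4, -2.8]
grip_width: 0.173
```

>>> {"op": "move_arm", "data": {"rows": [{"dx": 0.75,"dy": -0.13,"dz": 0,"wx": 0,"wy": 0,"wz": -0.15,"hand": 1},{"dx": 0.75,"dy": -0.13,"dz": 0,"wx": 0,"wy": 0,"wz": -0.15,"hand": 1},{"dx": 0.75,"dy": -0.13,"dz": 0,"wx": 0,"wy": 0,"wz": -0.15,"hand": 1}]}}

```text
time_s: 28.73
position: [0.4979, 0.1023, 0.2018]
eef_rot: [[-0.13, 0.991, -0.027], [0.991, 0.131, 0.038], [0.041, -0.021, -0.999]]
wrist_force: [-0.6, 2.2, -2.7]
grip_width: 0.169
```

Run:
```python
from plan import *
from meas import *
t=grab('top'); print(*traycoils(t),sep='\n'); print(*findcoils(t),sep='\n')
plan([(*rel((451,377),103,180),160,103)])
```

```text
([379.0, 217.0], 433, -256, 93, 58, 74.0)
([338.0, 206.0], 461, -136, 92, 58, 74.9)
([342.0, 153.0], 619, -146, 62, 60, 72.2)
([161.0, 208.0], 451, 374, 68, 58, -76.6)
from [498.6  99.2 201.8  97.4] level fix wx,wy [-0.04  -0.073] F [ 0.3  0.  -1.8] grip 0.172 t 28.7833
   [0.51, 0.03, 0.21, -0.09]
   [0.51, 0.06, 0.21, -0.09]
```

>>> {"op": "move_arm", "data": {"rows": [{"dx": 0.3,"dy": 0.05,"dz": 0,"wx": -0.04,"wy": -0.07,"wz": -0.1,"hand": 1},{"dx": 0.65,"dy": 0.09,"dz": 0.2,"wx": -0.04,"wy": -0.07,"wz": -0.18,"hand": 1},{"dx": 0.92,"dy": 0.09,"dz": 0.42,"wx": -0.04,"wy": -0.07,"wz": -0.18,"hand": 1},{"dx": 0.92,"dy": 0.09,"dz": 0.42,"wx": -0.04,"wy": -0.07,"wz": -0.18,"hand": 1},{"dx": 0.92,"dy": 0.09,"dz": 0.42,"wx": -0.04,"wy": -0.07,"wz": -0.18,"hand": 1}]}}

```text
time_s: 29.2
position: [0.492, 0.1944, 0.1604]
eef_rot: [[-0.227, 0.974, -0.004], [0.974, 0.227, -0.0], [0.001, -0.004, -1.0]]
wrist_force: [-0.5, -1.0, -2.1]
grip_width: 0.171
```

Run:
```python
from plan import *
plan([(*rel((451,377),103,178),118,103)])
```

```text
from [492.  194.4 160.4 103.1] level fix wx,wy [-0.007 -0.001] F [-0.5 -1.  -2.1] grip 0.171 t 29.2
   [0.09, 0.01, 0.42, 0.0]
```

>>> {"op": "move_arm", "data": {"rows": [{"dx": 0.07,"dy": 0.01,"dz": 0.2,"wx": 0,"wy": 0,"wz": 0,"hand": 1},{"dx": 0.07,"dy": 0.01,"dz": 0.42,"wx": 0,"wy": 0,"wz": 0,"hand": 1},{"dx": 0.07,"dy": 0.01,"dz": 0.42,"wx": 0,"wy": 0,"wz": 0,"hand": 1},{"dx": 0.07,"dy": 0.01,"dz": 0.42,"wx": 0,"wy": 0,"wz": 0,"hand": 1}]}}

```text
time_s: 29.53
position: [0.4905, 0.1987, 0.1173]
eef_rot: [[-0.225, 0.974, -0.007], [0.974, 0.225, -0.003], [-0.002, -0.008, -1.0]]
wrist_force: [-0.3, 0.8, -2.4]
grip_width: 0.175
```

Run:
```python
from plan import *
plan([(*rel((451,377),103,125),118,103)])
f=grab('scene'); im=cv2.cvtColor(f['pixels'],cv2.COLOR_RGB2BGR)
cv2.imwrite('pics/s14.png',cv2.resize(im[180:300,340:490],(750,600),interpolation=cv2.INTER_CUBIC))
```

```text
from [490.5 198.7 117.3 103. ] level fix wx,wy [-0.014  0.003] F [-0.3  0.8 -2.4] grip 0.175 t 29.5333
   [0.58, 0.02, -0.01, -0.0]
```

View pics/s14.png

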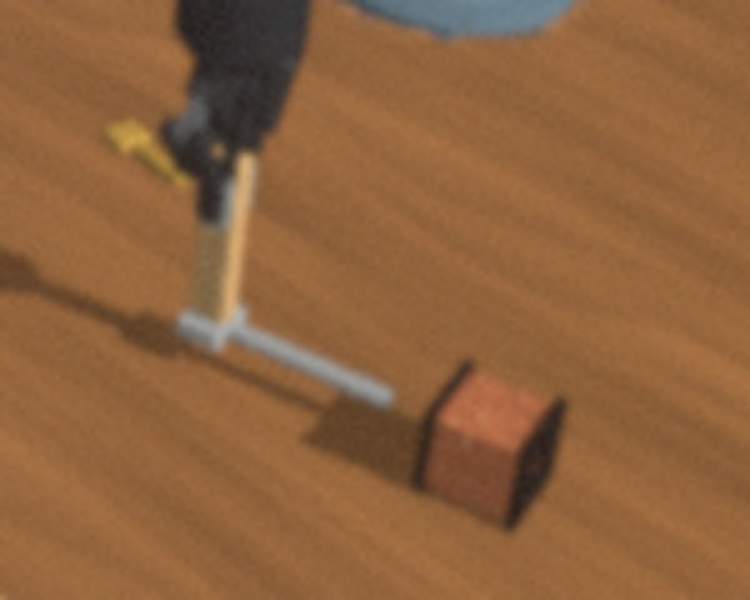

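Rod points at the last coil's near bore. I'll insert it.

>>> {"op": "move_arm", "data": {"rows": [{"dx": 0.18,"dy": 0.02,"dz": -0.01,"wx": -0.01,"wy": 0,"wz": 0,"hand": 1},{"dx": 0.36,"dy": 0.02,"dz": -0.01,"wx": -0.01,"wy": 0,"wz": 0,"hand": 1},{"dx": 0.54,"dy": 0.02,"dz": -0.01,"wx": -0.01,"wy": 0,"wz": 0,"hand": 1},{"dx": 0.54,"dy": 0.02,"dz": -0.01,"wx": -0.01,"wy": 0,"wz": 0,"hand": 1}]}}

```text
time_s: 29.92
position: [0.4822, 0.2574, 0.1218]
eef_rot: [[-0.229, 0.973, 0.004], [0.973, 0.229, 0.005], [0.004, 0.005, -1.0]]
wrist_force: [-0.1, 0.9, -1.5]
grip_width: 0.172
```

Run:
```python
from plan import *
plan([(*rel((451,377),103,74),118,103)])
```

```text
from [482.2 257.4 121.8 103.2] level fix wx,wy [ 0.01  -0.007] F [-0.1  0.9 -1.5] grip 0.172 t 29.9167
   [0.5, -0.03, 0.04, 0.01]
```

>>> {"op": "move_arm", "data": {"rows": [{"dx": 0.15,"dy": -0.03,"dz": 0.04,"wx": 0.01,"wy": -0.01,"wz": 0.01,"hand": 1},{"dx": 0.32,"dy": -0.03,"dz": 0.04,"wx": 0.01,"wy": -0.01,"wz": 0.01,"hand": 1},{"dx": 0.47,"dy": -0.03,"dz": 0.03,"wx": 0.01,"wy": -0.01,"wz": 0.01,"hand": 1},{"dx": 0.47,"dy": -0.03,"dz": 0.03,"wx": 0.01,"wy": -0.01,"wz": 0.01,"hand": 1}]}}

```text
time_s: 30.25
position: [0.4688, 0.3066, 0.1209]
eef_rot: [[-0.228, 0.974, 0.002], [0.974, 0.228, 0.003], [0.002, 0.003, -1.0]]
wrist_force: [-0.3, 2.0, -1.1]
grip_width: 0.177
```

>>> {"op": "move_arm", "data": {"rows": [{"dx": 0,"dy": 0,"dz": -0.08,"wx": 0,"wy": 0.05,"wz": 0,"hand": 1},{"dx": 0,"dy": 0,"dz": -0.18,"wx": 0,"wy": 0.1,"wz": 0,"hand": 1},{"dx": 0,"dy": 0,"dz": -0.3,"wx": 0,"wy": 0.1,"wz": 0,"hand": 1},{"dx": 0,"dy": 0,"dz": -0.32,"wx": 0,"wy": 0.1,"wz": 0,"hand": 1}]}}

```text
time_s: 30.58
position: [0.4717, 0.3044, 0.1562]
eef_rot: [[-0.223, 0.975, -0.005], [0.973, 0.223, 0.057], [0.056, 0.008, -0.998]]
wrist_force: [1.0, 0.3, -3.5]
grip_width: 0.171
```

Run:
```python
from plan import *
plan([(560,-150,220,90),(575,-308,215,73.4)],lim=.92)
f=grab('scene'); im=cv2.cvtColor(f['pixels'],cv2.COLOR_RGB2BGR)
cv2.imwrite('pics/s15.png',cv2.resize(im[170:290,350:500],(750,600),interpolation=cv2.INTER_CUBIC))
```

```text
from [471.7 304.4 156.2 102.9] level fix wx,wy [ 0.015 -0.108] F [ 1.   0.3 -3.5] grip 0.171 t 30.5833
   [-0.77, -0.03, -0.11, 0.07]
   [-0.77, 0.0, -0.11, 0.07]
   [-0.77, 0.03, -0.11, 0.07]
   [-0.77, 0.06, -0.11, 0.07]
   [-0.77, 0.09, -0.11, 0.07]
   [-0.76, 0.12, -0.11, 0.07]
   [-0.79, 0.08, 0.02, 0.28]
   [-0.77, 0.19, 0.02, 0.28]
```

View pics/s15.png

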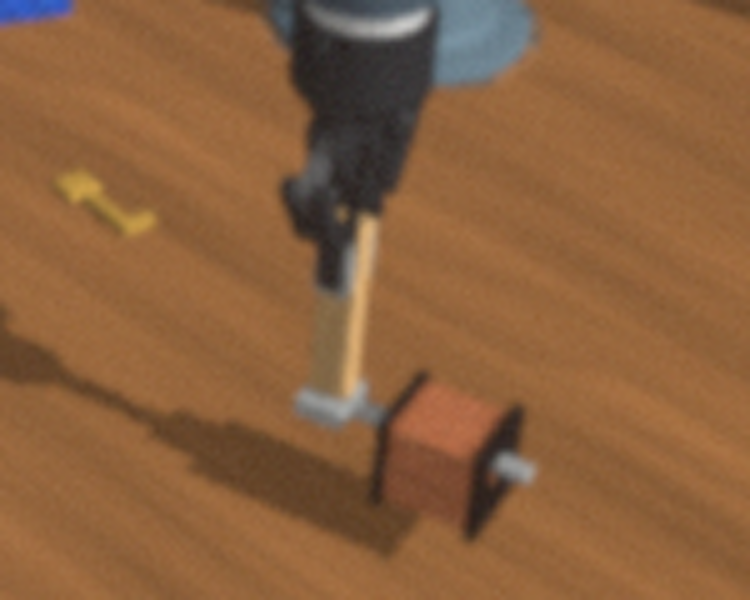

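>>> {"op": "move_arm", "data": {"rows": [{"dx": -0.1,"dy": 0,"dz": -0.05,"wx": 0.01,"wy": 0,"wz": 0.02,"hand": 1},{"dx": -0.24,"dy": -0.01,"dz": -0.12,"wx": 0.01,"wy": 0,"wz": 0.04,"hand": 1},{"dx": -0.42,"dy": -0.02,"dz": -0.2,"wx": 0.01,"wy": 0,"wz": 0.06,"hand": 1},{"dx": -0.6,"dy": -0.03,"dz": -0.28,"wx": 0.01,"wy": 0,"wz": 0.07,"hand": 1},{"dx": -0.77,"dy": -0.03,"dz": -0.35,"wx": 0.01,"wy": 0,"wz": 0.07,"hand": 1}]}}

```text
time_s: 31.05
position: [0.4862, 0.2238, 0.1869]
eef_rot: [[-0.185, 0.983, -0.01], [0.981, 0.186, 0.055], [0.056, -0.0, -0.998]]
wrist_force: [-1.0, -0.3, -2.8]
grip_width: 0.174
```

>>> {"op": "move_arm", "data": {"rows": [{"dx": -0.18,"dy": 0,"dz": -0.08,"wx": 0,"wy": 0,"wz": 0.02,"hand": 1},{"dx": -0.36,"dy": 0,"dz": -0.15,"wx": 0,"wy": 0,"wz": 0.04,"hand": 1},{"dx": -0.54,"dy": 0,"dz": -0.22,"wx": 0,"wy": 0,"wz": 0.06,"hand": 1},{"dx": -0.72,"dy": 0,"dz": -0.29,"wx": 0,"wy": 0,"wz": 0.07,"hand": 1},{"dx": -0.9,"dy": 0,"dz": -0.35,"wx": 0,"wy": 0,"wz": 0.08,"hand": 1}]}}

```text
time_s: 31.47
position: [0.5035, 0.1312, 0.2176]
eef_rot: [[-0.142, 0.99, -0.01], [0.988, 0.142, 0.055], [0.056, -0.002, -0.998]]
wrist_force: [0.5, 0.4, -3.7]
grip_width: 0.177
```

>>> {"op": "move_arm", "data": {"rows": [{"dx": -0.18,"dy": 0.01,"dz": -0.03,"wx": 0,"wy": 0,"wz": 0.02,"hand": 1},{"dx": -0.36,"dy": 0.02,"dz": -0.04,"wx": 0,"wy": 0,"wz": 0.04,"hand": 1},{"dx": -0.54,"dy": 0.03,"dz": -0.05,"wx": 0,"wy": 0,"wz": 0.06,"hand": 1},{"dx": -0.72,"dy": 0.04,"dz": -0.05,"wx": 0,"wy": 0,"wz": 0.07,"hand": 1},{"dx": -0.9,"dy": 0.05,"dz": -0.05,"wx": 0,"wy": 0,"wz": 0.08,"hand": 1}]}}

```text
time_s: 31.88
position: [0.5214, 0.0404, 0.218]
eef_rot: [[-0.099, 0.995, -0.009], [0.994, 0.099, 0.056], [0.056, -0.004, -0.998]]
wrist_force: [0.6, 1.0, -3.1]
grip_width: 0.174
```

>>> {"op": "move_arm", "data": {"rows": [{"dx": -0.18,"dy": 0.02,"dz": -0.01,"wx": 0,"wy": 0,"wz": 0.02,"hand": 1},{"dx": -0.36,"dy": 0.04,"dz": -0.02,"wx": 0,"wy": 0,"wz": 0.04,"hand": 1},{"dx": -0.54,"dy": 0.06,"dz": -0.03,"wx": 0,"wy": 0,"wz": 0.06,"hand": 1},{"dx": -0.72,"dy": 0.08,"dz": -0.04,"wx": 0,"wy": 0,"wz": 0.07,"hand": 1},{"dx": -0.9,"dy": 0.1,"dz": -0.05,"wx": 0,"wy": 0,"wz": 0.08,"hand": 1}]}}

```text
time_s: 32.3
position: [0.5401, -0.0505, 0.2183]
eef_rot: [[-0.055, 0.998, -0.009], [0.997, 0.056, 0.056], [0.056, -0.006, -0.998]]
wrist_force: [0.0, 0.0, -3.4]
grip_width: 0.169
```

Run:
```python
from plan import *
plan([(575,-304,215,73.4)],lim=.95)
```

```text
from [540.1 -50.5 218.3  93.2] level fix wx,wy [-0.012 -0.107] F [ 0.   0.  -3.4] grip 0.169 t 32.3
   [-0.85, 0.07, 0.01, 0.22]
   [-0.84, 0.17, 0.01, 0.22]
   [-0.81, 0.26, 0.01, 0.22]
```

>>> {"op": "move_arm", "data": {"rows": [{"dx": -0.18,"dy": 0.01,"dz": -0.01,"wx": 0,"wy": 0,"wz": 0.05,"hand": 1},{"dx": -0.36,"dy": 0.03,"dz": -0.02,"wx": -0.01,"wy": 0,"wz": 0.1,"hand": 1},{"dx": -0.52,"dy": 0.04,"dz": -0.03,"wx": -0.01,"wy": 0,"wz": 0.15,"hand": 1},{"dx": -0.69,"dy": 0.06,"dz": -0.04,"wx": -0.01,"wy": 0,"wz": 0.2,"hand": 1},{"dx": -0.86,"dy": 0.07,"dz": -0.04,"wx": -0.01,"wy": 0,"wz": 0.24,"hand": 1}]}}

```text
time_s: 32.72
position: [0.552, -0.1376, 0.2179]
eef_rot: [[0.072, 0.997, -0.003], [0.996, -0.072, 0.056], [0.056, -0.007, -0.998]]
wrist_force: [0.2, 0.6, -3.7]
grip_width: 0.169
```

>>> {"op": "move_arm", "data": {"rows": [{"dx": -0.17,"dy": 0.03,"dz": -0.01,"wx": 0,"wy": 0,"wz": 0.05,"hand": 1},{"dx": -0.34,"dy": 0.07,"dz": -0.02,"wx": 0,"wy": 0,"wz": 0.1,"hand": 1},{"dx": -0.51,"dy": 0.1,"dz": -0.03,"wx": 0,"wy": 0,"wz": 0.15,"hand": 1},{"dx": -0.67,"dy": 0.13,"dz": -0.04,"wx": 0,"wy": 0,"wz": 0.2,"hand": 1},{"dx": -0.84,"dy": 0.17,"dz": -0.04,"wx": 0,"wy": 0,"wz": 0.22,"hand": 1}]}}

```text
time_s: 33.13
position: [0.5626, -0.2241, 0.2173]
eef_rot: [[0.188, 0.982, -0.003], [0.981, -0.187, 0.056], [0.055, -0.014, -0.998]]
wrist_force: [0.2, 0.4, -3.5]
grip_width: 0.171
```

Run:
```python
from plan import *
plan([(575,-304,200,73.4)],lim=.95)
```

```text
from [ 562.6 -224.1  217.3   79.2] level fix wx,wy [-0.026 -0.104] F [ 0.2  0.4 -3.5] grip 0.171 t 33.1333
   [-0.76, 0.27, 0.17, 0.19]
```

>>> {"op": "move_arm", "data": {"rows": [{"dx": -0.17,"dy": 0.06,"dz": 0,"wx": -0.01,"wy": 0,"wz": 0.06,"hand": 1},{"dx": -0.34,"dy": 0.12,"dz": 0,"wx": -0.02,"wy": 0,"wz": 0.12,"hand": 1},{"dx": -0.5,"dy": 0.18,"dz": 0,"wx": -0.02,"wy": 0,"wz": 0.17,"hand": 1},{"dx": -0.62,"dy": 0.23,"dz": 0,"wx": -0.02,"wy": 0,"wz": 0.19,"hand": 1},{"dx": -0.7,"dy": 0.26,"dz": 0,"wx": -0.02,"wy": 0,"wz": 0.19,"hand": 1}]}}

```text
time_s: 33.55
position: [0.5746, -0.3, 0.2132]
eef_rot: [[0.286, 0.958, 0.007], [0.957, -0.286, 0.053], [0.052, -0.008, -0.999]]
wrist_force: [0.6, -0.6, -4.1]
grip_width: 0.174
```

>>> {"op": "move_arm", "data": {"rows": [{"dx": -0.05,"dy": 0,"dz": 0,"wx": 0,"wy": -0.03,"wz": 0,"hand": 1},{"dx": -0.06,"dy": 0,"dz": 0.05,"wx": 0,"wy": -0.06,"wz": 0,"hand": 1},{"dx": -0.06,"dy": 0,"dz": 0.12,"wx": 0,"wy": -0.1,"wz": 0,"hand": 1},{"dx": -0.06,"dy": 0,"dz": 0.18,"wx": 0,"wy": -0.1,"wz": 0,"hand": 1},{"dx": -0.06,"dy": 0,"dz": 0.18,"wx": 0,"wy": -0.1,"wz": 0,"hand": 1}]}}

```text
time_s: 33.97
position: [0.5728, -0.3009, 0.1922]
eef_rot: [[0.283, 0.959, -0.012], [0.959, -0.282, 0.006], [0.003, -0.013, -1.0]]
wrist_force: [0.4, 0.9, -5.0]
grip_width: 0.172
```

Run:
```python
from plan import *
from meas import *
t=grab('top'); print(*hung(t),sep='\n')
f=grab('scene'); W=cloud(f); p=env.state()['position']; d=np.array([.286,.958]); 
al=(W[...,0]-p[0])*d[0]+(W[...,1]-p[1])*d[1]; ac=(W[...,0]-p[0])*d[1]-(W[...,1]-p[1])*d[0]
zr=p[2]-.0944+.006
m=(abs(ac)<.035)&(abs(W[...,2]-(zr-.009))<.033)&(al>.01)&(al<.16)
print('scene: along from TCP',np.percentile(al[m],[1,5,50,95,99]).round(3), 'top coil band', np.percentile(al[m&(W[...,2]>zr+.012)],[2,50,98]).round(3))
plan([(575,-304,135,73.4)],lim=.95)
```

```text
[([371.0, 157.0], 593, -224, 77, 59, 73.1)]
[([332.0, 204.0], 463, -123, 68, 57, 72.3), ([342.0, 153.0], 619, -146, 62, 60, 72.5)]
scene: along from TCP [0.011 0.017 0.094 0.111 0.138] top coil band [0.013 0.073 0.108]
from [ 573.  -302.9  193.9   73.5] level fix wx,wy [-0.02  -0.002] F [ 0.4 -0.4 -2.5] grip 0.172 t 34.0667
   [-0.01, 0.02, 0.59, 0.0]
```

>>> {"op": "move_arm", "data": {"rows": [{"dx": -0.03,"dy": 0.02,"dz": 0.15,"wx": -0.02,"wy": 0,"wz": 0,"hand": 1},{"dx": -0.03,"dy": 0.02,"dz": 0.32,"wx": -0.02,"wy": 0,"wz": 0,"hand": 1},{"dx": -0.03,"dy": 0.02,"dz": 0.46,"wx": -0.02,"wy": 0,"wz": 0,"hand": 1},{"dx": -0.03,"dy": 0.02,"dz": 0.54,"wx": -0.02,"wy": 0,"wz": 0,"hand": 1},{"dx": -0.03,"dy": 0.02,"dz": 0.57,"wx": -0.02,"wy": 0,"wz": 0,"hand": 1}]}}

```text
time_s: 34.48
position: [0.5725, -0.305, 0.1349]
eef_rot: [[0.284, 0.959, -0.003], [0.959, -0.284, 0.003], [0.002, -0.003, -1.0]]
wrist_force: [0.0, 0.3, -3.6]
grip_width: 0.176
```

>>> {"op": "move_arm", "data": {"rows": [{"dx": 0,"dy": 0,"dz": 0.03,"wx": 0,"wy": 0,"wz": 0,"hand": 1},{"dx": 0,"dy": 0,"dz": 0.06,"wx": 0,"wy": 0,"wz": 0,"hand": 1},{"dx": 0,"dy": 0,"dz": 0.09,"wx": 0,"wy": 0,"wz": 0,"hand": 1},{"dx": 0,"dy": 0,"dz": 0.12,"wx": 0,"wy": 0,"wz": 0,"hand": 1},{"dx": 0,"dy": 0,"dz": 0.13,"wx": 0,"wy": 0,"wz": 0,"hand": 1}]}}

```text
time_s: 34.9
position: [0.5728, -0.3051, 0.1221]
eef_rot: [[0.284, 0.959, -0.002], [0.959, -0.284, 0.002], [0.002, -0.003, -1.0]]
wrist_force: [0.9, 0.4, -3.1]
grip_width: 0.171
```

Run:
```python
from plan import *
from meas import *
print(*traycoils(),sep='\n')
s=env.state(); p=s['position']*1000
plan([(*rel(p,73.4,90),124,73.4)])
```

```text
([392.0, 224.0], 414, -296, 45, 17, -36.7)
([329.0, 203.0], 465, -116, 57, 55, -18.7)
([371.0, 160.0], 592, -236, 62, 60, 74.3)
([342.0, 153.0], 619, -146, 62, 60, 72.2)
from [ 572.6 -305.   121.9   73.5] level fix wx,wy [-0.006 -0.004] F [-0.7 -0.3 -1.6] grip 0.173 t 34.95
   [-0.9, -0.0, -0.02, 0.0]
```

>>> {"op": "move_arm", "data": {"rows": [{"dx": -0.2,"dy": 0,"dz": 0,"wx": 0,"wy": 0,"wz": 0,"hand": 1},{"dx": -0.4,"dy": 0,"dz": 0,"wx": 0,"wy": 0,"wz": 0,"hand": 1},{"dx": -0.6,"dy": 0,"dz": 0,"wx": 0,"wy": 0,"wz": 0,"hand": 1},{"dx": -0.8,"dy": 0,"dz": 0,"wx": 0,"wy": 0,"wz": 0,"hand": 1},{"dx": -0.98,"dy": 0,"dz": 0,"wx": 0,"wy": 0,"wz": 0,"hand": 1}]}}

```text
time_s: 35.37
position: [0.5445, -0.4006, 0.1223]
eef_rot: [[0.284, 0.959, -0.002], [0.959, -0.284, 0.002], [0.001, -0.002, -1.0]]
wrist_force: [0.5, 0.2, -1.8]
grip_width: 0.17
```

>>> {"op": "move_arm", "data": {"rows": [{"dx": -0.1,"dy": 0,"dz": -0.3,"wx": 0,"wy": 0,"wz": 0,"hand": 1},{"dx": -0.1,"dy": 0,"dz": -0.6,"wx": 0,"wy": 0,"wz": 0,"hand": 1},{"dx": -0.1,"dy": 0,"dz": -0.7,"wx": 0,"wy": 0,"wz": 0,"hand": 1},{"dx": -0.1,"dy": 0,"dz": -0.7,"wx": 0,"wy": 0,"wz": 0,"hand": 1}]}}

```text
time_s: 35.7
position: [0.5438, -0.4127, 0.1968]
eef_rot: [[0.285, 0.959, 0.006], [0.959, -0.285, -0.003], [-0.001, 0.006, -1.0]]
wrist_force: [0.9, 0.9, -2.1]
grip_width: 0.173
```

Run:
```python
from plan import *
from meas import *
print(*traycoils(),sep='\n')
plan([(449,-432,190,-3.5)])
```

```text
([377.0, 215.0], 433, -255, 93, 58, 73.5)
([338.0, 206.0], 461, -136, 92, 58, 74.9)
([372.0, 162.0], 592, -236, 62, 60, 74.3)
([342.0, 152.0], 619, -146, 62, 60, 72.5)
from [ 543.1 -410.6  194.    73.5] level fix wx,wy [ 0.004 -0.002] F [ 0.3  0.6 -2.8] grip 0.167 t 35.75
   [-0.12, -0.21, 0.01, 0.64]
   [-0.18, -0.16, 0.01, 0.64]
   [-0.22, -0.09, 0.01, 0.64]
   [-0.24, -0.01, 0.01, 0.64]
```

>>> {"op": "move_arm", "data": {"rows": [{"dx": -0.12,"dy": -0.21,"dz": 0,"wx": 0,"wy": 0,"wz": 0.64,"hand": 1},{"dx": -0.12,"dy": -0.21,"dz": 0,"wx": 0,"wy": 0,"wz": 0.64,"hand": 1},{"dx": -0.12,"dy": -0.21,"dz": 0,"wx": 0,"wy": 0,"wz": 0.64,"hand": 1},{"dx": -0.12,"dy": -0.21,"dz": 0,"wx": 0,"wy": 0,"wz": 0.64,"hand": 1}]}}

```text
time_s: 36.08
position: [0.5189, -0.4139, 0.1911]
eef_rot: [[0.583, 0.812, -0.001], [0.812, -0.583, 0.003], [0.002, -0.003, -1.0]]
wrist_force: [-0.0, 0.9, -2.8]
grip_width: 0.175
```

>>> {"op": "move_arm", "data": {"rows": [{"dx": -0.18,"dy": -0.16,"dz": 0,"wx": 0,"wy": 0,"wz": 0.64,"hand": 1},{"dx": -0.18,"dy": -0.16,"dz": 0,"wx": 0,"wy": 0,"wz": 0.64,"hand": 1},{"dx": -0.18,"dy": -0.16,"dz": 0,"wx": 0,"wy": 0,"wz": 0.64,"hand": 1},{"dx": -0.18,"dy": -0.16,"dz": 0,"wx": 0,"wy": 0,"wz": 0.64,"hand": 1}]}}

```text
time_s: 36.42
position: [0.4952, -0.4174, 0.189]
eef_rot: [[0.817, 0.577, -0.004], [0.577, -0.817, 0.006], [0.0, -0.007, -1.0]]
wrist_force: [0.8, 0.4, -2.1]
grip_width: 0.173
```

>>> {"op": "move_arm", "data": {"rows": [{"dx": -0.22,"dy": -0.09,"dz": 0,"wx": 0,"wy": 0,"wz": 0.64,"hand": 1},{"dx": -0.22,"dy": -0.09,"dz": 0,"wx": 0,"wy": 0,"wz": 0.64,"hand": 1},{"dx": -0.22,"dy": -0.09,"dz": 0,"wx": 0,"wy": 0,"wz": 0.64,"hand": 1},{"dx": -0.22,"dy": -0.09,"dz": 0,"wx": 0,"wy": 0,"wz": 0.64,"hand": 1}]}}

```text
time_s: 36.75
position: [0.4723, -0.4215, 0.1876]
eef_rot: [[0.96, 0.279, -0.005], [0.279, -0.96, 0.007], [-0.003, -0.008, -1.0]]
wrist_force: [0.3, -0.2, -1.8]
grip_width: 0.17
```

>>> {"op": "move_arm", "data": {"rows": [{"dx": -0.24,"dy": -0.01,"dz": 0,"wx": 0,"wy": 0,"wz": 0.64,"hand": 1},{"dx": -0.24,"dy": -0.01,"dz": 0,"wx": 0,"wy": 0,"wz": 0.64,"hand": 1},{"dx": -0.24,"dy": -0.01,"dz": 0,"wx": 0,"wy": 0,"wz": 0.64,"hand": 1},{"dx": -0.24,"dy": -0.01,"dz": 0,"wx": 0,"wy": 0,"wz": 0.64,"hand": 1}]}}

```text
time_s: 37.08
position: [0.4494, -0.4263, 0.1867]
eef_rot: [[0.999, -0.048, -0.007], [-0.048, -0.999, 0.008], [-0.007, -0.008, -1.0]]
wrist_force: [0.3, 0.3, -2.9]
grip_width: 0.174
```

Run:
```python
from plan import *
plan([(449,-432,115,-3.5)])
```

```text
from [ 449.4 -426.3  186.7   -2.7] level fix wx,wy [-0.015  0.013] F [ 0.3  0.3 -2.9] grip 0.174 t 37.0833
   [-0.0, 0.06, 0.72, 0.03]
```

Now I'll lower it: rest contact is at TCP z ≈ 99.4.

>>> {"op": "move_arm", "data": {"rows": [{"dx": 0,"dy": 0.06,"dz": 0.25,"wx": -0.015,"wy": 0.013,"wz": 0.03,"hand": 1},{"dx": 0,"dy": 0.06,"dz": 0.5,"wx": -0.015,"wy": 0.013,"wz": 0.03,"hand": 1},{"dx": 0,"dy": 0.06,"dz": 0.75,"wx": -0.015,"wy": 0.013,"wz": 0.03,"hand": 1},{"dx": 0,"dy": 0.06,"dz": 0.75,"wx": -0.015,"wy": 0.013,"wz": 0.03,"hand": 1},{"dx": 0,"dy": 0.06,"dz": 0.75,"wx": -0.015,"wy": 0.013,"wz": 0.03,"hand": 1}]}}

```text
time_s: 37.5
position: [0.4487, -0.4298, 0.11]
eef_rot: [[0.998, -0.058, -0.003], [-0.058, -0.998, 0.003], [-0.003, -0.003, -1.0]]
wrist_force: [-0.3, -0.7, -1.9]
grip_width: 0.173
```

Run:
```python
from plan import *
plan([(449,-432,100,-3.5)])
```

```text
from [ 448.7 -429.8  110.    -3.3] level fix wx,wy [-0.006  0.006] F [-0.3 -0.7 -1.9] grip 0.173 t 37.5
   [0.0, 0.02, 0.1, 0.01]
```

>>> {"op": "move_arm", "data": {"rows": [{"dx": 0,"dy": 0.02,"dz": 0.03,"wx": -0.006,"wy": 0.006,"wz": 0,"hand": 1},{"dx": 0,"dy": 0.02,"dz": 0.06,"wx": -0.006,"wy": 0.006,"wz": 0,"hand": 1},{"dx": 0,"dy": 0.02,"dz": 0.09,"wx": -0.006,"wy": 0.006,"wz": 0,"hand": 1},{"dx": 0,"dy": 0.02,"dz": 0.11,"wx": -0.006,"wy": 0.006,"wz": 0,"hand": 1},{"dx": 0,"dy": 0.02,"dz": 0.11,"wx": -0.006,"wy": 0.006,"wz": 0,"hand": 1}]}}

```text
time_s: 37.92
position: [0.4489, -0.4322, 0.0995]
eef_rot: [[0.998, -0.058, 0.001], [-0.058, -0.998, -0.001], [0.001, 0.001, -1.0]]
wrist_force: [0.2, 0.8, -2.6]
grip_width: 0.171
```

Run:
```python
from plan import *
plan([(449,-432,99,-3.5)])
```

```text
from [ 448.9 -432.2   99.5   -3.3] level fix wx,wy [ 0.002 -0.002] F [ 0.2  0.8 -2.6] grip 0.171 t 37.9167
   [0.0, -0.0, 0.01, 0.01]
```

>>> {"op": "move_arm", "data": {"rows": [{"dx": 0,"dy": 0,"dz": 0.01,"wx": 0,"wy": 0,"wz": 0,"hand": 1},{"dx": 0,"dy": 0,"dz": 0.02,"wx": 0,"wy": 0,"wz": 0,"hand": 1},{"dx": 0,"dy": 0,"dz": 0.02,"wx": 0,"wy": 0,"wz": 0,"hand": 1}]}}

```text
time_s: 38.17
position: [0.4488, -0.4326, 0.0993]
eef_rot: [[0.998, -0.058, 0.002], [-0.058, -0.998, -0.0], [0.002, 0.0, -1.0]]
wrist_force: [-2.3, 3.2, 5.7]
grip_width: 0.176
```

>>> {"op": "move_arm", "data": {"rows": [{"dx": 0,"dy": 0,"dz": 0,"wx": 0,"wy": 0,"wz": 0,"hand": 0.75},{"dx": 0,"dy": 0,"dz": 0,"wx": 0,"wy": 0,"wz": 0,"hand": 0.6},{"dx": 0,"dy": 0,"dz": 0,"wx": 0,"wy": 0,"wz": 0,"hand": 0.3},{"dx": 0,"dy": 0,"dz": 0,"wx": 0,"wy": 0,"wz": 0,"hand": 0},{"dx": 0,"dy": 0,"dz": 0,"wx": 0,"wy": 0,"wz": 0,"hand": 0}]}}

```text
time_s: 38.58
position: [0.4489, -0.4325, 0.0992]
eef_rot: [[0.998, -0.058, 0.002], [-0.058, -0.998, -0.0], [0.002, 0.0, -1.0]]
wrist_force: [0.0, 0.7, 0.1]
grip_width: 0.809
```

>>> {"op": "move_arm", "data": {"rows": [{"dx": 0,"dy": 0,"dz": 0,"wx": 0,"wy": 0,"wz": 0,"hand": 0},{"dx": 0,"dy": 0,"dz": 0,"wx": 0,"wy": 0,"wz": 0,"hand": 0},{"dx": 0,"dy": 0,"dz": 0,"wx": 0,"wy": 0,"wz": 0,"hand": 0},{"dx": 0,"dy": 0,"dz": 0,"wx": 0,"wy": 0,"wz": 0,"hand": 0}]}}

```text
time_s: 38.92
position: [0.4489, -0.4325, 0.0991]
eef_rot: [[0.998, -0.058, 0.002], [-0.058, -0.998, -0.0], [0.002, 0.0, -1.0]]
wrist_force: [-0.2, 0.2, -0.5]
grip_width: 0.999
```

>>> {"op": "move_arm", "data": {"rows": [{"dx": 0,"dy": 0,"dz": -0.2,"wx": 0,"wy": 0,"wz": 0,"hand": 0},{"dx": 0,"dy": 0,"dz": -0.5,"wx": 0,"wy": 0,"wz": 0,"hand": 0},{"dx": 0,"dy": 0,"dz": -0.8,"wx": 0,"wy": 0,"wz": 0,"hand": 0},{"dx": 0,"dy": 0,"dz": -1,"wx": 0,"wy": 0,"wz": 0,"hand": 0},{"dx": 0,"dy": 0,"dz": -1,"wx": 0,"wy": 0,"wz": 0,"hand": 0}]}}

```text
time_s: 39.33
position: [0.4503, -0.4356, 0.2044]
eef_rot: [[0.998, -0.058, 0.008], [-0.058, -0.998, -0.007], [0.009, 0.006, -1.0]]
wrist_force: [-0.4, -1.6, 0.4]
grip_width: 0.997
```

>>> {"op": "move_arm", "data": {"rows": [{"dx": -0.4,"dy": 0,"dz": -0.3,"wx": 0,"wy": 0,"wz": 0,"hand": 0},{"dx": -0.6,"dy": 0,"dz": -0.5,"wx": 0,"wy": 0,"wz": 0,"hand": 0},{"dx": -0.6,"dy": 0,"dz": -0.5,"wx": 0,"wy": 0,"wz": 0,"hand": 0},{"dx": -0.6,"dy": 0,"dz": -0.5,"wx": 0,"wy": 0,"wz": 0,"hand": 0},{"dx": -0.6,"dy": 0,"dz": -0.5,"wx": 0,"wy": 0,"wz": 0,"hand": 0}]}}

```text
time_s: 39.75
position: [0.3904, -0.4311, 0.2533]
eef_rot: [[0.998, -0.058, 0.009], [-0.058, -0.998, -0.005], [0.009, 0.005, -1.0]]
wrist_force: [-0.1, 0.5, 0.0]
grip_width: 1.004
```

Run:
```python
from plan import *
from meas import *
t=grab('top'); print(*traycoils(t),sep='\n'); print(findcoils(t)); 
W=cloud(t);z=W[...,2]
for n,c,a in(('long',(449,-198),74.8),('short',(609,-191),73.4)):
    for r in traycoils(t):
        v=np.array(r[1:3])-c; k=np.radians(a); al=v@[np.cos(k),np.sin(k)]; ac=v@[-np.sin(k),np.cos(k)]
        if abs(ac)<50:
            u,w=map(int,r[0]); print(n,al.round(0),ac.round(0),'top z',np.nanmedian(z[w-4:w+5,u-4:u+5]).round(3))
f=grab('scene'); im=cv2.cvtColor(f['pixels'],cv2.COLOR_RGB2BGR)
W=cloud(f); m=(W[...,2]>.03)&(W[...,2]<.14)&(abs(W[...,0]-.45)<.03)&(abs(W[...,1]+.43)<.03)
for zz in(.05,.07,.09,.11,.13): print(zz,np.nanmedian(W[m&(abs(W[...,2]-zz)<.01)],axis=0).round(3))
print('top z',np.nanpercentile(W[m][:,2],99).round(3)); plan([])
cv2.imwrite('pics/fin.png',cv2.resize(im[60:360,150:450],(600,600),interpolation=cv2.INTER_CUBIC))
```

```text
([379.0, 217.0], 433, -256, 93, 58, 74.3)
([338.0, 206.0], 461, -136, 92, 58, 74.9)
([372.0, 162.0], 592, -236, 62, 60, 74.6)
([342.0, 153.0], 619, -146, 62, 60, 72.5)
[]
long -60.0 0.0 top z 0.059
long 63.0 5.0 top z 0.06
short -48.0 3.0 top z 0.059
short 46.0 3.0 top z 0.06
0.05 [ 0.455 -0.427  0.05 ]
0.07 [ 0.455 -0.425  0.071]
0.09 [ 0.454 -0.425  0.09 ]
0.11 [ 0.456 -0.426  0.111]
0.13 [ 0.453 -0.428  0.131]
top z 0.136
from [ 391.1 -430.4  252.5   -3.2] level fix wx,wy [ 0.009 -0.014] F [ 0.1 -0.1 -0.7] grip 1.0 t 39.85
```

View pics/fin.png

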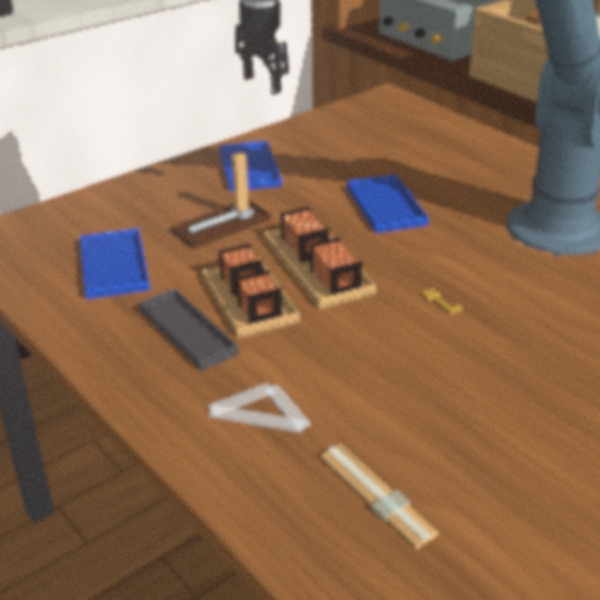

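```bash
python3 -c "
from rig import env
print(env.finish_job())"
```

```text
the job is handed in; nothing more can be done
None
```

All four coils are in their trays, the rod is standing back in its rest, and I handed the job in with the clock at about 40 s. I threaded each coil on the rod and carried it over: the two long coils went to the long tray and the two short ones to the short ash tray.

Last checks, from the camera images and the arm's readings:

| Coil | Along tray (mm from centre) | Across tray (mm) | Top of winding (mm; 59 expected) |
|---|---|---|---|
| Long | +63 | 5 | 60 |
| Long | −60 | 0 | 59 |
| Short | +46 | 3 | 60 |
| Short | −48 | 3 | 59 |

- **Coils:** the positions are inside the limits of 85 mm (long) and 70 mm (short) along and 33 mm across. The winding heights match coils lying flat on the tray floor. I did not measure the bore angle separately.
- **Rod:** its handle is upright in the rest, with the top at 136 mm against 135 mm expected. The gripper is open and clear of everything.
- **Bystanders:** the slide rule, triangle, pen tray and key look unmoved in the final picture, but I did not measure them. The blue trays also look untouched.

No check failed or disagreed. `env.finish_job()` reports no verdict, so I have no confirmation from the judge.

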